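Sort inspected housings and lock the pass tray

TASK

Draw the pass tray's lock bar fully back, then put every housing with a round green tag flat into the white pass tray, filling its numbered pockets in order from pocket 1 without leaving a gap, and slide the lock bar fully home over them once they are all in. Put every housing with a red bar tag flat into a nest of the grey reject tray (any nest, at any time); leave the other things on the bench where they are.

Things in the scene. Friction and masses are not known exactly. Their poses are not given: they have to be found in the camera images.
- pass_1: Aluminium bearing housing: foot flange 100 (x) x 56 (y) x 10 mm, centred on it a block 60 (x) x 40 (y) mm, top at 50 mm, with a dark bore along y. About 0.36 kg. Origin: centre of the underside, z up. The same turned half round. On top of the block is a round green tag, 30 mm across: a passed housing. May be absent.
- pass_2: Aluminium bearing housing: foot flange 100 (x) x 56 (y) x 10 mm, centred on it a block 60 (x) x 40 (y) mm, top at 50 mm, with a dark bore along y. About 0.36 kg. Origin: centre of the underside, z up. The same turned half round. On top of the block is a round green tag, 30 mm across: a passed housing. May be absent.
- pass_3: Aluminium bearing housing: foot flange 100 (x) x 56 (y) x 10 mm, centred on it a block 60 (x) x 40 (y) mm, top at 50 mm, with a dark bore along y. About 0.36 kg. Origin: centre of the underside, z up. The same turned half round. On top of the block is a round green tag, 30 mm across: a passed housing. May be absent.
- reject_1: Aluminium bearing housing: foot flange 100 (x) x 56 (y) x 10 mm, centred on it a block 60 (x) x 40 (y) mm, top at 50 mm, with a dark bore along y. About 0.36 kg. Origin: centre of the underside, z up. The same turned half round. On top of the block is a red bar-shaped tag, 46 x 12 mm (long way along x): a rejected housing. May be absent.
- reject_2: Aluminium bearing housing: foot flange 100 (x) x 56 (y) x 10 mm, centred on it a block 60 (x) x 40 (y) mm, top at 50 mm, with a dark bore along y. About 0.36 kg. Origin: centre of the underside, z up. The same turned half round. On top of the block is a red bar-shaped tag, 46 x 12 mm (long way along x): a rejected housing. May be absent.
- reject_3: Aluminium bearing housing: foot flange 100 (x) x 56 (y) x 10 mm, centred on it a block 60 (x) x 40 (y) mm, top at 50 mm, with a dark bore along y. About 0.36 kg. Origin: centre of the underside, z up. The same turned half round. On top of the block is a red bar-shaped tag, 46 x 12 mm (long way along x): a rejected housing. May be absent.
- pass_tray: White pass tray, 244 (x) x 181 (y) mm, fixed, with an aluminium lock bar. Three pockets in a row along its x, 80 mm apart, each 64 (x) x 106 (y) mm: housings lie with their long side along tray y, 3 to 4 mm play all round. Floor 8 mm, walls 18 mm above the table. Origin: on the table under its centre; the pockets' row is at y = -21.5 mm. May be on either side of the robot.
- reject_tray: Plain grey reject tray, 244 (x) x 138 (y) mm, fixed, without lock bar or pips. Three pockets in a row along its x, 80 mm apart, each 64 (x) x 106 (y) mm: housings lie with their long side along tray y, 3 to 4 mm play all round. Floor 8 mm, walls 18 mm above the table. Origin: on the table 21.5 mm to +y of its centre; the nests' row is at y = -21.5 mm.
- pocket1 (a point): Pass tray pocket number 1 (marked by 1 black pip on the tray's rim at its -y end): centre of the pocket's floor, 8 mm above the table; a seated housing's origin lies here. Axes those of the tray.
- pocket2 (a point): Pass tray pocket number 2 (marked by 2 black pips on the tray's rim at its -y end): centre of the pocket's floor, 8 mm above the table; a seated housing's origin lies here. Axes those of the tray.
- pocket3 (a point): Pass tray pocket number 3 (marked by 3 black pips on the tray's rim at its -y end): centre of the pocket's floor, 8 mm above the table; a seated housing's origin lies here. Axes those of the tray.
- nest_a (a point): Reject nest, -x end of the reject tray: centre of the nest's floor, 8 mm above the table; a seated housing's origin lies here. Axes those of the tray.
- nest_b (a point): Reject nest, middle of the reject tray: centre of the nest's floor, 8 mm above the table; a seated housing's origin lies here. Axes those of the tray.
- nest_c (a point): Reject nest, +x end of the reject tray: centre of the nest's floor, 8 mm above the table; a seated housing's origin lies here. Axes those of the tray.
- lock_bar (a joint): Lock bar, m: aluminium bar 240 (tray x) x 36 (tray y) x 8 mm, underside 20 mm above the table, sliding along tray y. 0 = fully home: it covers 13 mm of the +y ends of all three pockets, 2 mm above the feet of seated housings, and blocks loading. 0.030 = fully drawn back (to tray +y), pockets clear. About 3 N of friction; stays where left.
- lock_knob (a point): Black upright cylindrical knob on the lock bar, 24 mm across, 40 mm tall (28 to 68 mm above the table). This point lies on its axis 53 mm above the table and moves with the bar; at bar 0 it is at tray x = 30 mm, y = 40.5 mm. Axes those of the tray.
- grease_jar: Grease jar, 40 mm across, 55 mm tall; leave it alone. Origin: centre of underside.
- screw_bin: Small open blue bin, 70 x 70 x 40 mm; leave it alone. Origin: centre of underside.
- spanner: Spanner lying on the table, 160 mm; leave it alone. Origin: underside, middle.
- driver: Screwdriver lying on the table, 190 mm; leave it alone. Origin: underside, middle.
- gauge_plug: Dark steel plug, 36 mm across, 60 mm tall, standing; leave it alone. Origin: centre of underside.
- setting_block: Dark steel block, 60 x 60 x 35 mm; leave it alone. Origin: centre of underside.
Not all that is in view belongs to the job. Leave any turquoise look-alike of the pass_3 alone.

How it is judged (in metres and radians):
On the way, in this order (a step that is already met when the one before it is completed fails the run):
1. the lock bar is drawn back (value of joint lock_bar above 0.025 m), for 0.2 s.
2. every passed housing present is seated in a pocket of the pass tray, the lock bar still back (((horizontal distance between pass_1 and pocket1 below 0.008 m and z of pass_1 in the frame of pocket1 below 0.004 m and angle between pass_1's own z axis and vertical below 0.06 rad) or (horizontal distance between pass_1 and pocket2 below 0.008 m and z of pass_1 in the frame of pocket2 below 0.004 m and angle between pass_1's own z axis and vertical below 0.06 rad) or (horizontal distance between pass_1 and pocket3 below 0.008 m and z of pass_1 in the frame of pocket3 below 0.004 m and angle between pass_1's own z axis and vertical below 0.06 rad)) and ((horizontal distance between pass_2 and pocket1 below 0.008 m and z of pass_2 in the frame of pocket1 below 0.004 m and angle between pass_2's own z axis and vertical below 0.06 rad) or (horizontal distance between pass_2 and pocket2 below 0.008 m and z of pass_2 in the frame of pocket2 below 0.004 m and angle between pass_2's own z axis and vertical below 0.06 rad) or (horizontal distance between pass_2 and pocket3 below 0.008 m and z of pass_2 in the frame of pocket3 below 0.004 m and angle between pass_2's own z axis and vertical below 0.06 rad)) and ((horizontal distance between pass_3 and pocket1 below 0.008 m and z of pass_3 in the frame of pocket1 below 0.004 m and angle between pass_3's own z axis and vertical below 0.06 rad) or (horizontal distance between pass_3 and pocket2 below 0.008 m and z of pass_3 in the frame of pocket2 below 0.004 m and angle between pass_3's own z axis and vertical below 0.06 rad) or (horizontal distance between pass_3 and pocket3 below 0.008 m and z of pass_3 in the frame of pocket3 below 0.004 m and angle between pass_3's own z axis and vertical below 0.06 rad)) and value of joint lock_bar above 0.025 m), for 0.2 s.
3. the lock bar is slid home over them (((horizontal distance between pass_1 and pocket1 below 0.008 m and z of pass_1 in the frame of pocket1 below 0.004 m and angle between pass_1's own z axis and vertical below 0.06 rad) or (horizontal distance between pass_1 and pocket2 below 0.008 m and z of pass_1 in the frame of pocket2 below 0.004 m and angle between pass_1's own z axis and vertical below 0.06 rad) or (horizontal distance between pass_1 and pocket3 below 0.008 m and z of pass_1 in the frame of pocket3 below 0.004 m and angle between pass_1's own z axis and vertical below 0.06 rad)) and ((horizontal distance between pass_2 and pocket1 below 0.008 m and z of pass_2 in the frame of pocket1 below 0.004 m and angle between pass_2's own z axis and vertical below 0.06 rad) or (horizontal distance between pass_2 and pocket2 below 0.008 m and z of pass_2 in the frame of pocket2 below 0.004 m and angle between pass_2's own z axis and vertical below 0.06 rad) or (horizontal distance between pass_2 and pocket3 below 0.008 m and z of pass_2 in the frame of pocket3 below 0.004 m and angle between pass_2's own z axis and vertical below 0.06 rad)) and ((horizontal distance between pass_3 and pocket1 below 0.008 m and z of pass_3 in the frame of pocket1 below 0.004 m and angle between pass_3's own z axis and vertical below 0.06 rad) or (horizontal distance between pass_3 and pocket2 below 0.008 m and z of pass_3 in the frame of pocket2 below 0.004 m and angle between pass_3's own z axis and vertical below 0.06 rad) or (horizontal distance between pass_3 and pocket3 below 0.008 m and z of pass_3 in the frame of pocket3 below 0.004 m and angle between pass_3's own z axis and vertical below 0.06 rad)) and value of joint lock_bar below 0.004 m), for 0.2 s.
At the end, for the whole second after the job is handed in: Passed housings flat in pass tray pockets, filled from 1 up without a gap; rejected ones flat in reject nests (within 8 mm of centre, at most 4 mm above the floor, tilt under 0.06 rad, at rest); lock bar within 4 mm of home (all of step 3 and ((horizontal distance between reject_1 and nest_a below 0.008 m and z of reject_1 in the frame of nest_a below 0.004 m and angle between reject_1's own z axis and vertical below 0.06 rad) or (horizontal distance between reject_1 and nest_b below 0.008 m and z of reject_1 in the frame of nest_b below 0.004 m and angle between reject_1's own z axis and vertical below 0.06 rad) or (horizontal distance between reject_1 and nest_c below 0.008 m and z of reject_1 in the frame of nest_c below 0.004 m and angle between reject_1's own z axis and vertical below 0.06 rad)) and ((horizontal distance between reject_2 and nest_a below 0.008 m and z of reject_2 in the frame of nest_a below 0.004 m and angle between reject_2's own z axis and vertical below 0.06 rad) or (horizontal distance between reject_2 and nest_b below 0.008 m and z of reject_2 in the frame of nest_b below 0.004 m and angle between reject_2's own z axis and vertical below 0.06 rad) or (horizontal distance between reject_2 and nest_c below 0.008 m and z of reject_2 in the frame of nest_c below 0.004 m and angle between reject_2's own z axis and vertical below 0.06 rad)) and ((horizontal distance between reject_3 and nest_a below 0.008 m and z of reject_3 in the frame of nest_a below 0.004 m and angle between reject_3's own z axis and vertical below 0.06 rad) or (horizontal distance between reject_3 and nest_b below 0.008 m and z of reject_3 in the frame of nest_b below 0.004 m and angle between reject_3's own z axis and vertical below 0.06 rad) or (horizontal distance between reject_3 and nest_c below 0.008 m and z of reject_3 in the frame of nest_c below 0.004 m and angle between reject_3's own z axis and vertical below 0.06 rad)) and not (((horizontal distance between pass_1 and pocket2 below 0.008 m and z of pass_1 in the frame of pocket2 below 0.004 m and angle between pass_1's own z axis and vertical below 0.06 rad) or (horizontal distance between pass_2 and pocket2 below 0.008 m and z of pass_2 in the frame of pocket2 below 0.004 m and angle between pass_2's own z axis and vertical below 0.06 rad) or (horizontal distance between pass_3 and pocket2 below 0.008 m and z of pass_3 in the frame of pocket2 below 0.004 m and angle between pass_3's own z axis and vertical below 0.06 rad)) and not (horizontal distance between any of pass_1, pass_2, pass_3 and pocket1 below 0.06 m)) and not (((horizontal distance between pass_1 and pocket3 below 0.008 m and z of pass_1 in the frame of pocket3 below 0.004 m and angle between pass_1's own z axis and vertical below 0.06 rad) or (horizontal distance between pass_2 and pocket3 below 0.008 m and z of pass_2 in the frame of pocket3 below 0.004 m and angle between pass_2's own z axis and vertical below 0.06 rad) or (horizontal distance between pass_3 and pocket3 below 0.008 m and z of pass_3 in the frame of pocket3 below 0.004 m and angle between pass_3's own z axis and vertical below 0.06 rad)) and not (horizontal distance between any of pass_1, pass_2, pass_3 and pocket2 below 0.06 m)) and linear speed of each of pass_1, reject_1, pass_2, reject_2, pass_3, reject_3 below 0.02 m/s); the robot touches nothing.
It fails at once if a passed housing is seated in pocket 2 while none is at pocket 1 (within 60 mm) (((horizontal distance between pass_1 and pocket2 below 0.008 m and z of pass_1 in the frame of pocket2 below 0.004 m and angle between pass_1's own z axis and vertical below 0.06 rad) or (horizontal distance between pass_2 and pocket2 below 0.008 m and z of pass_2 in the frame of pocket2 below 0.004 m and angle between pass_2's own z axis and vertical below 0.06 rad) or (horizontal distance between pass_3 and pocket2 below 0.008 m and z of pass_3 in the frame of pocket2 below 0.004 m and angle between pass_3's own z axis and vertical below 0.06 rad)) and not (horizontal distance between any of pass_1, pass_2, pass_3 and pocket1 below 0.06 m)).
It fails at once if a passed housing is seated in pocket 3 while none is at pocket 2 (within 60 mm) (((horizontal distance between pass_1 and pocket3 below 0.008 m and z of pass_1 in the frame of pocket3 below 0.004 m and angle between pass_1's own z axis and vertical below 0.06 rad) or (horizontal distance between pass_2 and pocket3 below 0.008 m and z of pass_2 in the frame of pocket3 below 0.004 m and angle between pass_2's own z axis and vertical below 0.06 rad) or (horizontal distance between pass_3 and pocket3 below 0.008 m and z of pass_3 in the frame of pocket3 below 0.004 m and angle between pass_3's own z axis and vertical below 0.06 rad)) and not (horizontal distance between any of pass_1, pass_2, pass_3 and pocket2 below 0.06 m)).
It fails at once if a bystander is shifted more than 50 mm (distance of any of grease_jar, screw_bin, spanner, driver, gauge_plug, setting_block from where it was at the start of the episode above 0.05 m).
Of pass_1, reject_1, pass_2, reject_2, pass_3, reject_3 only 4 to 6 are there at a start; the rules pass over those that are not, and their reading is None.
At some moment in a run one of reject_1, reject_2, reject_3 may be knocked a few centimetres aside while the robot is not near it.
Once in a run the grip may slacken for a moment while it holds something.
It also fails if it takes over 210 s, if anything falls off the work surface, if the arm or the gripper's body presses on something with over 40 N, if the wrist force passes 120 N, or if a joint passes its speed limit or range.

ROBOT

A 6-joint arm with a two-finger parallel gripper is mounted at the origin on the work surface. World frame = base frame: x ahead of the robot, y to its left, z up, the work surface at z = 0. Lengths are in m, angles in degrees, forces in N, time in s.
With the tool pointing down it reaches from about 0.3 to 0.85 m from the base axis. Payload 5.4 kg.
Tool frame: the origin (TCP) lies on the mounting face of the last link; the fingertips stand 173 mm ahead of it and the grasp point (between the pads) lies 155 mm ahead of it; z points along the fingers, y is the direction in which the jaws open and shut (so a half turn about z gives the same grasp; the last joint's range is limited). The gripper opens to 85 mm and grips with 20 to 120 N. Pads are 22 mm wide; open, the fingers measure 114 mm over their backs; the gripper's body (76 mm by 85 mm) begins 54 mm behind the grasp point. The pads swing forward as they close: fully open they stand 13 mm farther back than shut.
Start: joints at [54.024, 9.076, 91.501, -0, 79.423, -12.038], TCP at [0.233, 0.526, 0.405] pointing down, gripper open.
Joint ranges: [-166.64, 166.64], [-54.1, 131.32], [10.49, 154.53], [-73.88, 253.88], [9.74, 151.15], [-171.62, 171.62]. Speed limits (degrees/s): [147.25, 147.25, 180, 180, 180, 180].

INTERFACE

Orientations are given as a 3x3 rotation matrix whose columns are the frame's x, y, z axes.
In Python, from rig import r, eyes, spotter gives the robot as it stands. The module is installed in compiled form; this text tells all that it offers.
- The arm moves only by the tool move_arm, never from a script. Its argument "rows" is a list that holds one entry, the list of rows, each a list of 5 numbers: the shift along the world's x, y, z in mm, then the turn about the world's z in rad, then the closure, from -1 (fully open) to 1 (shut). A call has exactly 10 rows; each row is the pose to reach, as a shift and turn from the pose commanded when the call began; what a row does not reach only later rows make up. A row lasts 1/12 s, in which the tool goes at most 41.7 mm and 7.16 degrees, less where a joint would pass 70% of its speed; a pose out of reach is approached as far as the arm can. A call with a gripper value outside its range is refused whole. The fingers move at their own pace and stop on an object; the grip force is fixed at half the most. Time passes only in rows, so rows that repeat a pose let the fingers close, or fill a call up. It gives the time, the measured TCP pose, the force and the opening at its end, in the units of the state.
- r.get_state(): the state, without advancing time (a new reading comes with each control period).
- eyes.camera(name): name is "scene" or "top" or "wrist"; returns the picture (420x560x3 uint8, red, green, blue); there is no depth.
- eyes.calibration(name): a dict with "camera_matrix" (3x3 intrinsics, pixels), "world_to_cam" (4x4, takes a point from world to camera coordinates); the wrist camera has in their place "T_tool_cam" (4x4, takes a point from camera to tool coordinates, whose origin is the TCP and whose axes are the flange's). Camera axes: x right, y up, looking along -z (the intrinsics and any distortion apply to the point x, -y, -z); pixel columns grow to the right and rows downward; lengths in m; the calibration is good to about 2 mm. A picture is of the moment at which its call begins: read the wrist's pose just before it. calibration takes no time and is no camera call.
- r.close_job(): hands the job in, once; it reports no verdict.
Trained networks look in the newest picture that a camera, given by its name, has taken for a name from the list of things; names that differ only in an ending like _2 or _b are one class to them, and where a whole thing is asked for, a point or a joint stands for the part that bears it (a point fixed in the world has none). Each returns a list of dicts, best first, with "p" (0 to 1); they miss things now and then, are a little off and sometimes report something else, mostly with a low value. They report only what shows in the picture. A call takes as long as a camera call. They do not tell look-alikes from the thing itself.
- spotter.find_in(camera, name): "at" ([column, row] in pixels, amid what is visible of it).
The state is a dict: "t": time; "q": joint angles; "joint_velocities": joint speeds; "tau": joint torques, N m; "position": TCP position; "eef_rot": TCP orientation; "contact_force": force on the tool from outside, world axes, zero at the start; "wrist_torque": the same for the moment, N m; "grip_width": finger opening in m.
Only numpy, scipy, OpenCV 4.12 (cv2) and the standard library are available. Lean on these libraries where they do the work, as an engineer would, in place of code of your own. Each camera call takes 0.05 s, during which the arm holds its last target.

## Working session

There is one attempt and no reset: what is moved stays moved. The work goes in short steps, Python scripts to look and compute and a tool call to move; the robot and the scene stay as the last step left them, time stands still between calls to the robot, and variables do not carry over. Pictures are saved under pics/ and viewed, and the job is handed in when it is done.

Besides the shell and the picture viewer there is one more tool, called after "Call:" as a command line: name --argument value ..., lists and objects as JSON in quotes. move_arm: Moves the arm, as the interface text tells. Its arguments: {"type":"object","properties":{"rows":{"type":"array","items":{"type":"array","items":{"type":"array","items":{"type":"number"}}}}},"required":["rows"]}

```bash
mkdir -p pics; cat > h.py <<'E'
import numpy as np, cv2
from rig import r, eyes, spotter
def snap(cam,fn):
    im=eyes.camera(cam); cv2.imwrite('pics/'+fn,im[:,:,::-1]); return im
E
python3 - <<'E'
from h import *
for c in ["scene","top","wrist"]:
    snap(c,c+"0.png"); k=eyes.calibration(c); print(c,{a:np.round(np.array(b),4).tolist() if not isinstance(b,str) else b for a,b in k.items()})
s=r.get_state(); print(s)
E
```

```text
scene {'camera_matrix': [[536.1407, 0.0, 275.539], [0.0, 536.1407, 209.7295], [0.0, 0.0, 1.0]], 'world_to_cam': [[-0.0883, 0.9961, -0.0009, 0.0724], [-0.8144, -0.0717, 0.5758, 0.4348], [0.5735, 0.0516, 0.8176, -1.6179], [0.0, 0.0, 0.0, 1.0]]}
top {'camera_matrix': [[509.6151, 0.0, 281.1959], [0.0, 509.6151, 202.6335], [0.0, 0.0, 1.0]], 'world_to_cam': [[-0.024, -0.9996, -0.0133, 0.0258], [0.9942, -0.0253, 0.1047, -0.5427], [-0.105, -0.0107, 0.9944, -1.2016], [0.0, 0.0, 0.0, 1.0]]}
wrist {'camera_matrix': [[360.1872, 0.0, 283.1307], [0.0, 360.1872, 208.2874], [0.0, 0.0, 1.0]], 'T_tool_cam': [[-0.0002, 0.9603, 0.279, 0.0706], [1.0, 0.0, 0.0007, -0.0005], [0.0007, 0.279, -0.9603, 0.0312], [0.0, 0.0, 0.0, 1.0]]}
{'t': 0.15, 'q': array([ 5.40260240e+01,  9.10681968e+00,  9.15577839e+01, -8.33746083e-05,
        7.94252893e+01, -1.20368782e+01]), 'joint_velocities': array([ 0.02032532, -0.13829001, -0.14981514,  0.03977449,  0.06967657,
        0.02025002]), 'tau': array([ 6.03859262e-04, -3.96383643e+01, -3.31781638e+01, -3.13763558e-04,
        5.55236213e-03, -4.43627744e-05]), 'position': array([0.23317079, 0.52535216, 0.40389963]), 'eef_rot': array([[-9.13991402e-01,  4.05732509e-01, -9.20457076e-04],
       [ 4.05733422e-01,  9.13990577e-01, -1.27054647e-03],
       [ 3.25787087e-04, -1.53472875e-03, -9.99998769e-01]]), 'contact_force': array([ 0.15529062, -0.3204615 , -0.04179523]), 'wrist_torque': array([ 0.00145722, -0.00950289,  0.0450616 ]), 'grip_width': 0.08514629916356332}
```

View pics/scene0.png

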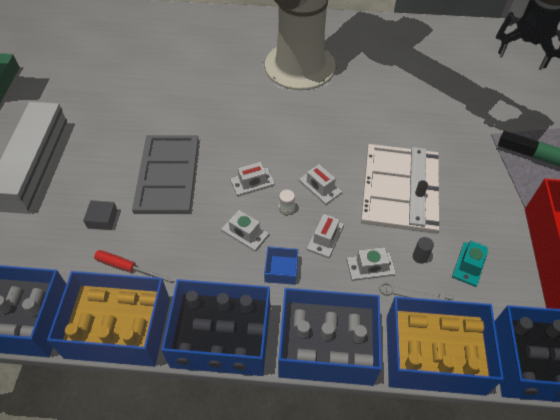

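View pics/top0.png

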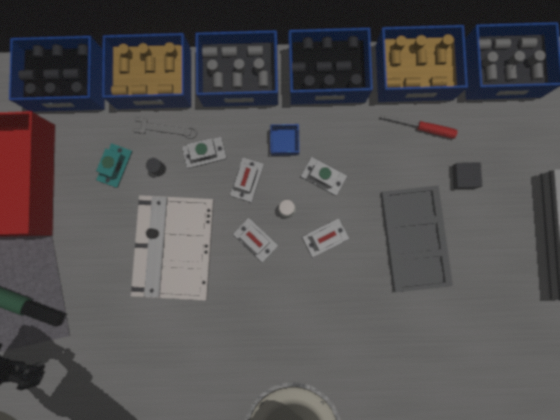

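View pics/wrist0.png

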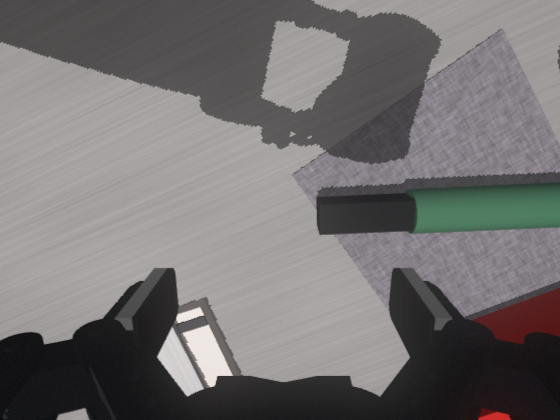

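Two green‑tagged and three red‑tagged housings, plus a turquoise look‑alike at (113,164) in the top view. The pass tray is at about (172,247) and the reject tray at about (415,238). I'll zoom in next.

```bash
python3 - <<'E'
from h import *
im=cv2.imread('pics/top0.png')
a=cv2.resize(im[125:305,90:350],None,fx=3,fy=3,interpolation=cv2.INTER_CUBIC); a=np.clip(a.astype(float)*1.5,0,255).astype(np.uint8);cv2.imwrite('pics/z1.png',a)
a=cv2.resize(im[125:305,290:490],None,fx=3,fy=3,interpolation=cv2.INTER_CUBIC); a=np.clip(a.astype(float)*1.5,0,255).astype(np.uint8);cv2.imwrite('pics/z2.png',a)
E
```

```text
(no output)
```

View pics/z1.png

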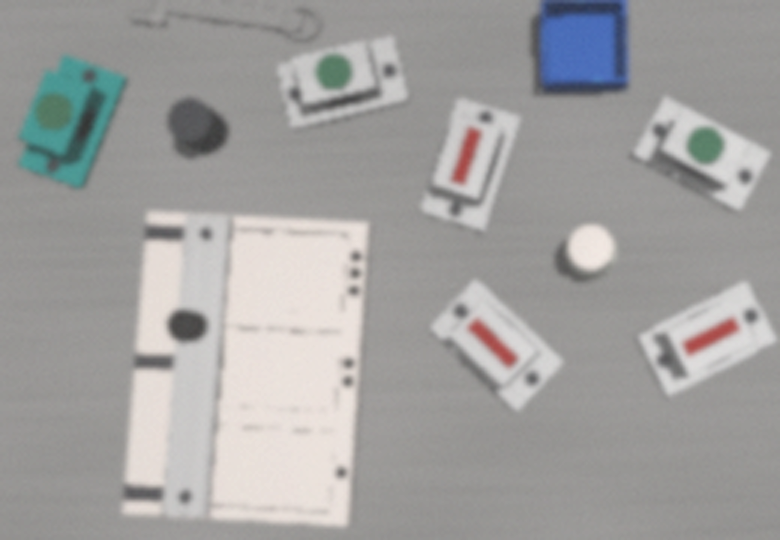

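View pics/z2.png

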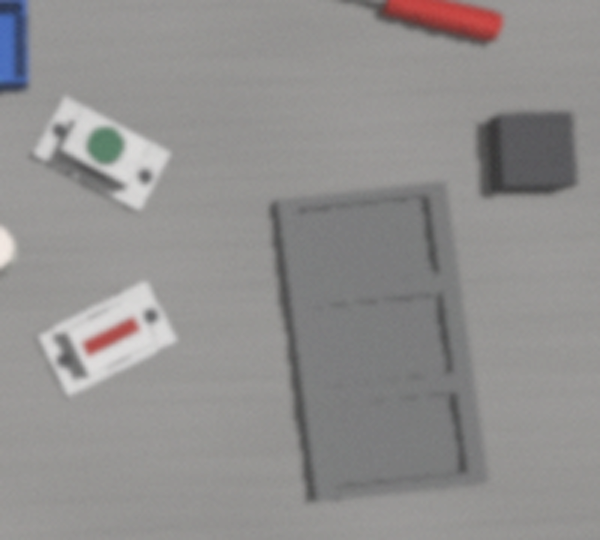

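```bash
cat >> h.py <<'E'
def campose(cam,st=None):
    k=eyes.calibration(cam)
    if cam!='wrist':
        T=np.array(k['world_to_cam']); 
    else:
        Tt=np.eye(4); Tt[:3,:3]=np.array(st['eef_rot']); Tt[:3,3]=st['position']
        T=np.linalg.inv(Tt@np.array(k['T_tool_cam']))
    return np.array(k['camera_matrix']),T,k
def back(cam,px,z,st=None):
    K,T,k=campose(cam,st)
    d=np.array([(px[0]-K[0,2])/K[0,0],-(px[1]-K[1,2])/K[1,1],-1.0])
    R=T[:3,:3].T; c=-R@T[:3,3]; d=R@d
    return c+d*(z-c[2])/d[2]
def proj(cam,P,st=None):
    K,T,k=campose(cam,st); P=np.atleast_2d(P)
    q=P@T[:3,:3].T+T[:3,3]
    return np.c_[K[0,0]*q[:,0]/-q[:,2]+K[0,2],-K[1,1]*q[:,1]/-q[:,2]+K[1,2]]
def blobs(im,kind,minA=20):
    hsv=cv2.cvtColor(im,cv2.COLOR_RGB2HSV); H,S,V=[hsv[:,:,i].astype(int) for i in range(3)]
    if kind=='red': m=((H<8)|(H>172))&(S>120)&(V>60)
    else: m=(H>55)&(H<85)&(S>70)&(V>40)
    n,l,s,c=cv2.connectedComponentsWithStats(m.astype(np.uint8))
    out=[]
    for i in range(1,n):
        if s[i,4]<minA: continue
        ys,xs=np.where(l==i); (cx,cy),(w,h),a=cv2.minAreaRect(np.c_[xs,ys].astype(np.float32))
        e=np.linalg.eigh(np.cov(np.c_[xs,ys].T)) if len(xs)>2 else None
        out.append((xs.mean(),ys.mean(),s[i,4],e[1][:,1],s[i,:4].tolist()))
    return out
E
python3 - <<'E'
from h import *
for cam in ['top','scene']:
    im=cv2.imread(f'pics/{cam}0.png')[:,:,::-1].copy()
    for k in ['red','green']:
        for b in blobs(im,k):
            p=back(cam,b[:2],0.05); u=b[3]; q=back(cam,(b[0]+8*u[0],b[1]+8*u[1]),0.05)-p
            print(cam,k,np.round(b[:3],1),np.round(p,4),round(np.degrees(np.arctan2(q[1],q[0])),1))
print(eyes.calibration('top').keys(),eyes.calibration('wrist').keys())
E
```

```text
top red [  26.   176.6 6063. ] [0.6192 0.6234 0.05  ] -179.9
top red [437.5 129.4 326. ] [ 0.7078 -0.3668  0.05  ] 74.7
top red [244.9 176.6  35. ] [0.6056 0.0974 0.05  ] 160.9
top red [254. 239.  35.] [0.4564 0.0783 0.05  ] -136.2
top red [326.3 236.8  37. ] [ 0.4574 -0.092   0.05  ] 115.9
top green [200.8 148.4  49. ] [0.6767 0.2024 0.05  ] 166.7
top green [107.4 161.7 121. ] [0.6504 0.4275 0.05  ] 115.2
top green [324.6 173.   56. ] [ 0.6093 -0.093   0.05  ] 168.5
top green [ 10.9 300.9 389. ] [0.3258 0.6505 0.05  ] 63.2
scene red [251.2 169.9  50. ] [ 0.457  -0.0924  0.05  ] -65.1
scene red [321.1 174.5  53. ] [0.4563 0.0797 0.05  ] -134.9
scene red [ 546.5  237.1 3139. ] [0.5927 0.5921 0.05  ] -8.6
scene red [326.5 225.6  70. ] [0.6051 0.0978 0.05  ] -19.9
scene red [113.8 260.3 416. ] [ 0.7369 -0.3627  0.05  ] -105.6
scene green [  5.8  71.6 468. ] [ 0.1587 -0.8309  0.05  ] 16.5
scene green [547.5 153.2 423. ] [0.3377 0.6447 0.05  ] -120.0
scene green [243.4 221.   85. ] [ 0.6092 -0.0927  0.05  ] -81.7
scene green [475.8 253.3 129. ] [0.6495 0.4283 0.05  ] -119.2
scene green [373.4 256.1  98. ] [0.6763 0.2032 0.05  ] -102.9
dict_keys(['camera_matrix', 'world_to_cam']) dict_keys(['camera_matrix', 'T_tool_cam'])
```

```bash
cat >> h.py <<'E'
def fit_rect(pts,quad_xy):  # pts Nx2 world measured, quad local
    a=np.array(quad_xy);b=np.array(pts);ca=a.mean(0);cb=b.mean(0)
    H=(a-ca).T@(b-cb);U,S,Vt=np.linalg.svd(H);R=Vt.T@U.T
    t=cb-R@ca; return t,np.degrees(np.arctan2(R[1,0],R[0,0])),np.linalg.norm((a@R.T+t)-b,axis=1)
E
python3 - <<'E'
from h import *
def f(pts,o,q,z):
    P=[back('top',(x/3+o[0],y/3+125),z)[:2] for x,y in pts]; print(np.round(P,4)); print(fit_rect(P,q))
# pass: TL = +x,+y ; TR=+x,-y; BR=-x,-y; BL=-x,+y
f([(147,212),(368,221),(348,524),(122,514)],(90,),[(.122,.0905),(.122,-.0905),(-.122,-.0905),(-.122,.0905)],0.018)
# knob
print(back('top',(187/3+90,325/3+125),.06))
f([(272,201),(444,184),(486,482),(313,500)],(290,),[(.122,.0905-.043),(.122,-.0905),(-.122,-.0905),(-.122,.0905-.043)],0.018)
E
```

```text
[[0.5702 0.3601]
 [0.5582 0.1796]
 [0.3155 0.198 ]
 [0.3275 0.3789]]
(array([0.44288261, 0.27914024]), np.float64(-4.172167873763968), array([0.00098778, 0.00049524, 0.00091238, 0.00065991]))
[0.47512047 0.31598708 0.06      ]
[[ 0.5641 -0.2302]
 [ 0.5744 -0.3699]
 [ 0.3349 -0.3897]
 [ 0.324  -0.252 ]]
(array([ 0.44756932, -0.28902939]), np.float64(4.823218488855098), array([0.0016355 , 0.00250193, 0.00136294, 0.00200036]))
```

Call:
move_arm --rows '[[[30,-26,-10,0.04,-1],[60,-52,-21,0.08,-1],[90,-78,-32,0.12,-1],[120,-104,-42,0.17,-1],[150,-130,-53,0.21,-1],[180,-156,-64,0.26,-1],[210,-182,-75,0.3,-1],[230,-199,-82,0.33,-1],[242,-209,-85,0.345,-1],[242,-209,-85,0.345,-1]]]'

```text
t: 0.98
position: [0.4772, 0.3141, 0.3183]
eef_rot: [[-0.997, 0.076, -0.001], [0.076, 0.997, -0.001], [0.001, -0.002, -1.0]]
contact_force: [0.1, -0.4, -0.6]
grip_width: 0.0852
```

```bash
python3 - <<'E'
from h import *
s=r.get_state(); print(s['t'],s['position'],s['eef_rot'].tolist(),s['contact_force'])
im=snap('wrist','w1.png'); print(proj('wrist',[[.4758,.3172,.068],[.443,.279,.018]],s))
for b in spotter.find_in('wrist','lock_knob'): print(b)
E
```

```text
0.9833 [0.47719348 0.31407025 0.31832188] [[-0.9970852965856901, 0.07628336796239014, -0.001326312535162499], [0.07628530842648416, 0.9970849322283705, -0.0014797437014716554], [0.0012095664109667114, -0.0015766088482674207, -0.9999980256248693]] [ 0.1327631  -0.41348901 -0.6243015 ]
[[289.56500497 217.10838057]
 [234.51473083 159.01467083]]
{'at': [289.5, 144.9], 'p': 0.96}
```

View pics/w1.png

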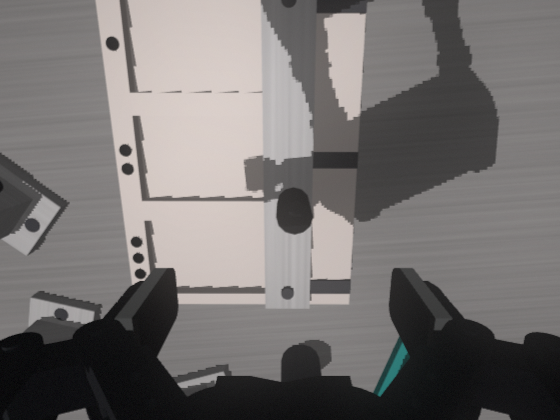

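```bash
cat >> h.py <<'E'
def R2(a): a=np.radians(a); return np.array([[np.cos(a),-np.sin(a)],[np.sin(a),np.cos(a)]])
def tray_lines(o,ang,full=True):
    R=R2(ang); L=[]
    def rect(x0,y0,x1,y1,z): 
        c=np.array([(x0,y0),(x1,y0),(x1,y1),(x0,y1)])@R.T+o; return np.c_[c,np.full(4,z)]
    L.append(rect(-.122,-.0905,.122,.0905 if full else .0475,.018))
    for i in (-.08,0,.08):
        L.append(rect(i-.032,-.0215-.053,i+.032,-.0215+.053,.018))
        L.append(rect(i-.032,-.0215-.053,i+.032,-.0215+.053,.008))
    return L
def housing_lines(xy,ang,z0=0):
    R=R2(ang);L=[]
    for (a,b,z) in ((.05,.028,0.0),(.05,.028,.01),(.03,.02,.01),(.03,.02,.05)):
        c=np.array([(-a,-b),(a,-b),(a,b),(-a,b)])@R.T+xy; L.append(np.c_[c,np.full(4,z+z0)])
    return L
def overlay(im,cam,L,st,fn,crop=None,f=1,col=(255,0,0)):
    o=cv2.resize(im,None,fx=f,fy=f,interpolation=cv2.INTER_CUBIC) if f!=1 else im.copy()
    for l in L:
        p=(proj(cam,l,st)+.5)*f-.5; cv2.polylines(o,[np.round(p*8).astype(np.int32)],True,col,1,cv2.LINE_AA,3)
    if crop: x0,y0,x1,y1=[int(v*f) for v in crop]; o=o[y0:y1,x0:x1]
    cv2.imwrite('pics/'+fn,np.ascontiguousarray(o[:,:,::-1]))
E
python3 - <<'E'
from h import *
s=r.get_state()
im=cv2.imread('pics/w1.png')[:,:,::-1].copy()
overlay(im,'wrist',tray_lines((.443,.279),-4.2),s,'o1.png',(80,0,400,320),1.8)
E
```

```text
(no output)
```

View pics/o1.png

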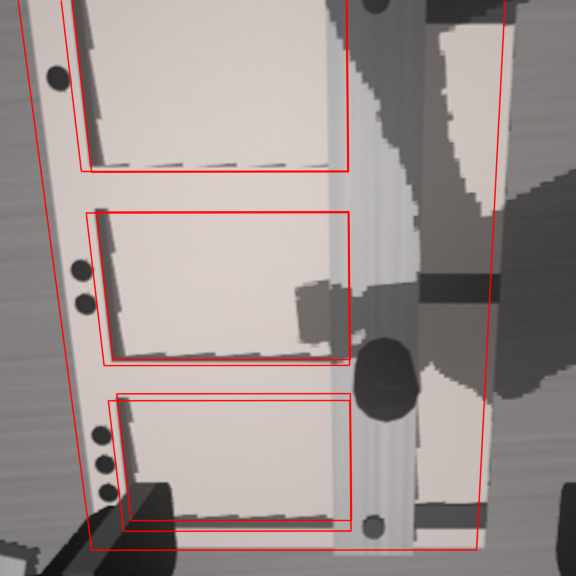

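```bash
python3 - <<'E'
from h import *
s=r.get_state(); print(s['position'],s['joint_velocities'],s['t'])
im=snap('wrist','w2.png')
overlay(im,'wrist',tray_lines((.443,.279),-4.2),s,'o2.png',(80,0,400,320),1.8)
s=r.get_state(); print(s['position'],s['joint_velocities'],s['t'])
E
```

```text
[0.47528125 0.31630831 0.31931897] [ 1.72801412 -0.9409914   0.18274122  0.05969166  0.11818439  0.02649244] 1.0833
[0.47484248 0.31690624 0.31964132] [ 1.13353604 -0.60723788  0.06784482  0.02810287 -0.06448387 -0.12854608] 1.1333
```

View pics/o2.png

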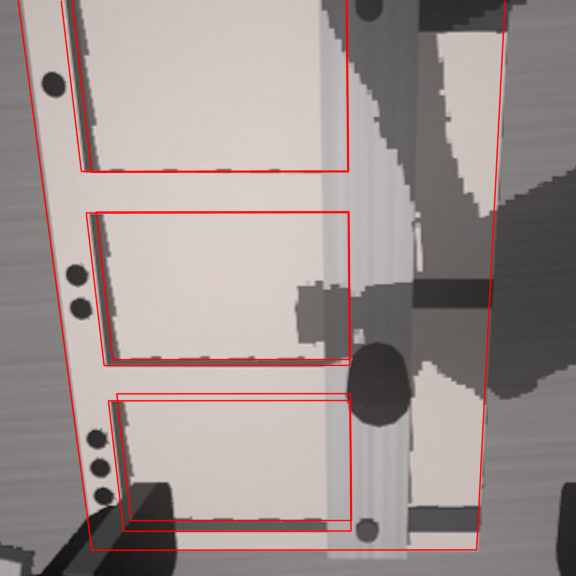

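Call:
move_arm --rows '[[[0,0,-30,0,-1],[0,0,-60,0,-1],[0,0,-90,0,-1],[0,0,-106,0,-1],[0,0,-112,0,-1],[0,0,-112,0,1],[0,0,-112,0,1],[0,0,-112,0,1],[0,0,-112,0,1],[0,0,-112,0,1]]]'

```text
t: 1.97
position: [0.476, 0.3172, 0.2094]
eef_rot: [[-0.997, 0.073, 0.003], [0.073, 0.997, 0.002], [-0.003, 0.003, -1.0]]
contact_force: [-0.4, 14.2, 8.1]
grip_width: 0.0256
```

Call:
move_arm --rows '[[[0,0,0,0,1],[0,0,0,0,1],[0,5,0,0,1],[1,10,0,0,1],[1,15,0,0,1],[1,20,0,0,1],[2,25,0,0,1],[2,30,0,0,1],[2,31,0,0,1],[2,31,0,0,1]]]'

```text
t: 2.8
position: [0.4783, 0.348, 0.2097]
eef_rot: [[-0.997, 0.072, 0.003], [0.072, 0.997, 0.001], [-0.003, 0.001, -1.0]]
contact_force: [-1.3, -0.3, 5.6]
grip_width: 0.0225
```

Call:
move_arm --rows '[[[0,0,0,0,-1],[0,0,0,0,-1],[0,0,0,0,-1],[0,0,0,0,-1],[0,0,20,0,-1],[0,0,60,0,-1],[0,0,100,0,-1],[20,-15,112,0.03,-1],[50,-40,112,0.1,-1],[80,-65,112,0.16,-1]]]'

```text
t: 3.63
position: [0.5581, 0.2826, 0.3219]
eef_rot: [[-0.996, -0.093, 0.004], [-0.093, 0.996, 0.001], [-0.004, 0.001, -1.0]]
contact_force: [0.4, 0.8, -0.2]
grip_width: 0.0857
```

Call:
move_arm --rows '[[[25,-20,0,0.06,-1],[50,-40,0,0.12,-1],[75,-60,0,0.17,-1],[100,-75,0,0.17,-1],[115,-80,0,0.17,-1],[119,-80,0,0.17,-1],[119,-80,0,0.17,-1],[119,-80,0,0.17,-1],[119,-80,0,0.17,-1],[119,-80,0,0.17,-1]]]'

```text
t: 4.47
position: [0.6754, 0.2035, 0.3197]
eef_rot: [[-0.967, -0.256, -0.001], [-0.256, 0.967, 0.0], [0.001, 0.0, -1.0]]
contact_force: [-0.3, 0.5, 0.7]
grip_width: 0.0851
```

```bash
python3 - <<'E'
from h import *
s=r.get_state(); print(s['t'],s['position'],s['joint_velocities'])
im=snap('wrist','w3.png')
overlay(im,'wrist',housing_lines((.6765,.203),104.5),s,'o3.png',(100,50,500,350),1.8)
im=snap('top','t3.png')
overlay(im,'top',tray_lines((.443,.279),-4.2),s,'o3t.png',(110,170,250,310),4)
E
```

```text
4.4667 [0.6753734  0.20351531 0.31972524] [-0.10874153  0.00944852 -0.32465801 -0.02209481 -0.03551378 -0.07379528]
```

View pics/o3.png

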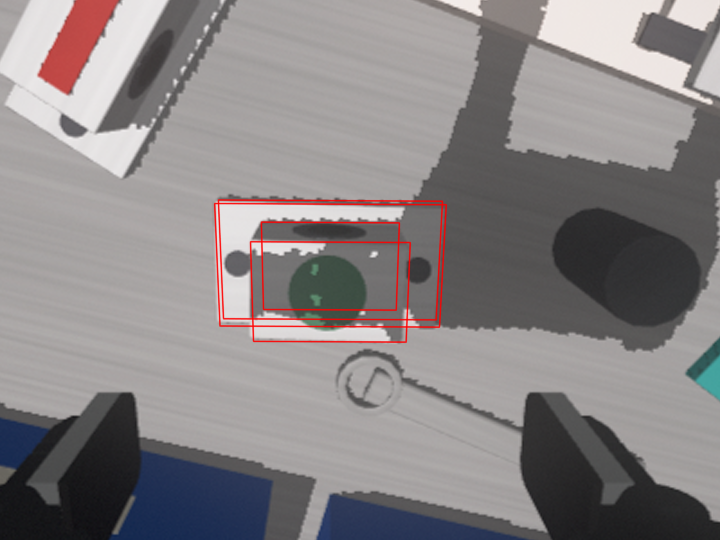

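View pics/o3t.png

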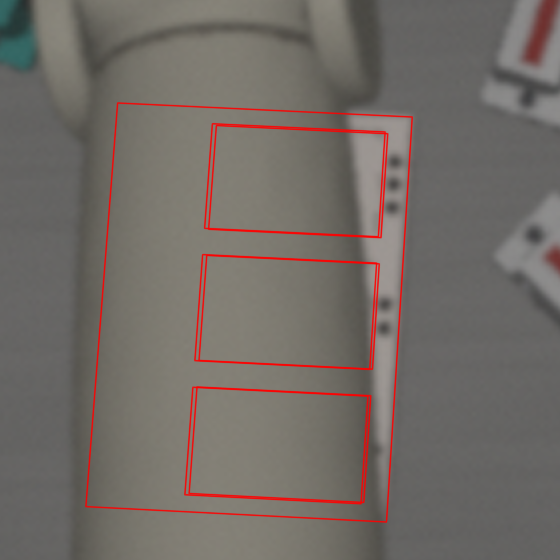

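Call:
move_arm --rows '[[[0,0,-35,0,-1],[0,0,-70,0,-1],[0,0,-100,0,-1],[0,0,-120,0,-1],[0,0,-132,0,-1],[0,0,-132,0,-1],[0,0,-132,0,1],[0,0,-132,0,1],[0,0,-132,0,1],[0,0,-132,0,1]]]'

```text
t: 5.4
position: [0.6776, 0.2028, 0.1908]
eef_rot: [[-0.967, -0.254, 0.005], [-0.254, 0.967, 0.001], [-0.005, -0.0, -1.0]]
contact_force: [-0.1, -0.5, 5.6]
grip_width: 0.0593
```

Call:
move_arm --rows '[[[0,0,0,0,1],[0,0,0,0,1],[0,0,10,0,1],[0,0,25,0,1],[0,0,40,0,1],[0,0,50,0,1],[0,0,60,0,1],[0,0,60,0,1],[0,0,60,0,1],[0,0,60,0,1]]]'

```text
t: 6.23
position: [0.676, 0.2024, 0.247]
eef_rot: [[-0.967, -0.254, -0.001], [-0.254, 0.967, -0.0], [0.001, 0.0, -1.0]]
contact_force: [-0.2, 0.2, -3.8]
grip_width: 0.0589
```

```bash
python3 - <<'E'
from h import *
s=r.get_state(); print(s['t'],s['position'],s['contact_force'],s['grip_width'])
im=snap('wrist','w4.png')
E
```

```text
6.2333 [0.67596871 0.2024484  0.24700349] [-0.22707927  0.16895799 -3.76491192] 0.058923004961370824
```

View pics/w4.png

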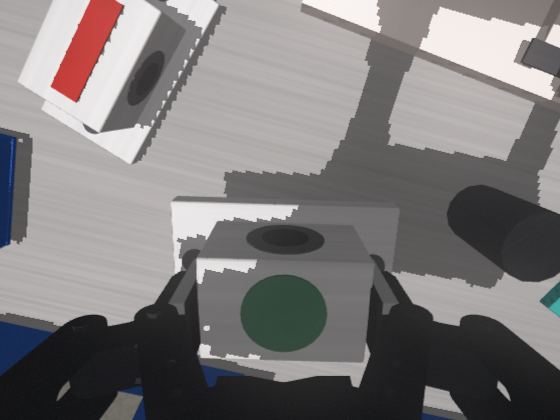

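Call:
move_arm --rows '[[[-20,4,20,0,1],[-55,11,32,-0.05,1],[-90,18,32,-0.1,1],[-125,24,32,-0.15,1],[-160,31,32,-0.2,1],[-195,38,32,-0.25,1],[-230,45,32,-0.3,1],[-262,51,32,-0.33,1],[-290,57,22,-0.33,1],[-314,61,22,-0.33,1]]]'

```text
t: 7.12
position: [0.3593, 0.2634, 0.2676]
eef_rot: [[-0.997, 0.072, -0.004], [0.072, 0.997, -0.001], [0.004, -0.002, -1.0]]
contact_force: [0.1, 0.2, -5.1]
grip_width: 0.0593
```

Call:
move_arm --rows '[[[0,0,0,0,1],[0,0,0,0,1],[0,0,0,0,1],[0,0,0,0,1],[0,0,0,0,1],[0,0,0,0,1],[0,0,0,0,1],[0,0,0,0,1],[0,0,0,0,1],[0,0,0,0,1]]]'

```text
t: 7.95
position: [0.3624, 0.2635, 0.2697]
eef_rot: [[-0.997, 0.073, -0.0], [0.073, 0.997, -0.0], [0.0, -0.0, -1.0]]
contact_force: [-0.3, -0.9, -4.4]
grip_width: 0.0591
```

```bash
python3 - <<'E'
from h import *
s=r.get_state(); print(s['t'],s['position'],np.degrees(np.arctan2(s['eef_rot'][1][1],s['eef_rot'][0][1])),s['contact_force'],s['grip_width'])
im=snap('wrist','w5.png')
overlay(im,'wrist',tray_lines((.443,.279),-4.2),s,'o5.png',(70,0,490,400),1.5)
im=snap('top','t5.png')
overlay(im,'top',tray_lines((.443,.279),-4.2),s,'o5t.png',(110,170,250,310),4)
E
```

```text
7.95 [0.36238137 0.26348321 0.2696793 ] 85.82348430059966 [-0.31796877 -0.94861008 -4.39219632] 0.05911994191407375
```

View pics/o5.png

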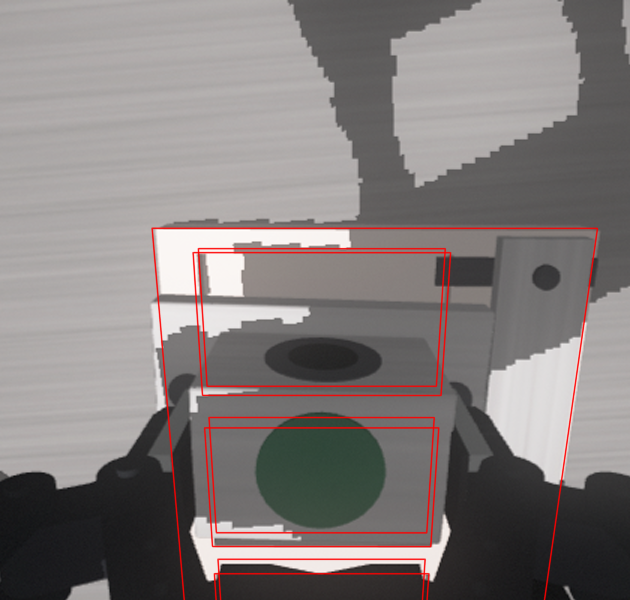

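View pics/o5t.png

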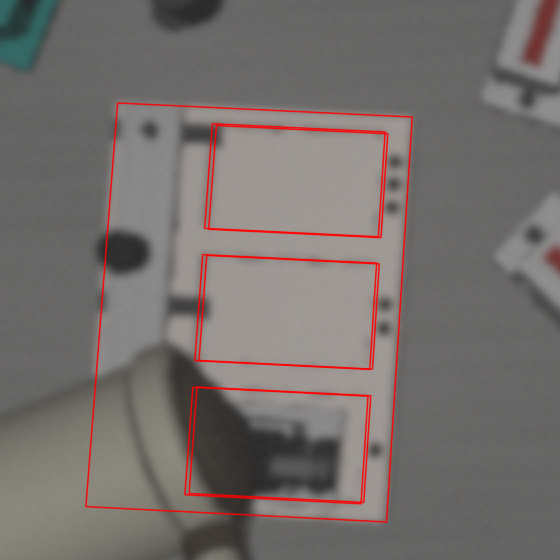

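```bash
python3 - <<'E'
from h import *
s=r.get_state()
im=cv2.imread('pics/w5.png')
o=cv2.resize(im[140:250,160:480],None,fx=2.5,fy=2.5,interpolation=cv2.INTER_CUBIC); o=np.clip(o*1.2,0,255).astype(np.uint8); cv2.imwrite('pics/z5.png',o)
p=s['position']; R=np.array(s['eef_rot'])
def tl(px,z): return np.round((R.T@(back('wrist',px,z,s)-p))*1000,1)
print('tag',tl((283.3,313.3),p[2]-.1408), 'flL',tl((171.8,201.5),p[2]-.1808),'flR',tl((399,207),p[2]-.1808))
E
```

```text
tag [  1.1  -0.6 140.8] flL [ 30.4 -48.6 180.8] flR [ 27.9  49.4 180.8]
```

View pics/z5.png

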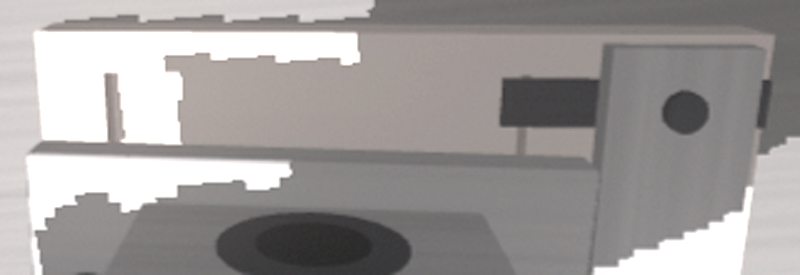

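```bash
python3 - <<'E'
from h import *
s=r.get_state()
Ri=R2(4.2)
for px,z in [((202.4,183),.018),((208,183),.008),((370.4,196),.018),((366.4,196),.008),((180,152),.018),((410,154),.018),((468.5,154.5),.018)]:
    P=back('wrist',px,z,s); print(px,z,np.round(P,4),np.round(Ri@(P[:2]-np.array([.443,.279])),4))
E
```

```text
(202.4, 183) 0.018 [0.3354 0.2142 0.018 ] [-0.1025 -0.0725]
(208, 183) 0.008 [0.3377 0.2154 0.008 ] [-0.1004 -0.0711]
(370.4, 196) 0.018 [0.3515 0.3189 0.018 ] [-0.0942  0.0331]
(366.4, 196) 0.008 [0.354  0.3185 0.008 ] [-0.0917  0.0329]
(180, 152) 0.018 [0.3153 0.2032 0.018 ] [-0.1218 -0.0849]
(410, 154) 0.018 [0.3267 0.3431 0.018 ] [-0.1207  0.0554]
(468.5, 154.5) 0.018 [0.3296 0.3788 0.018 ] [-0.1204  0.0912]
```

Call:
move_arm --rows '[[[0,1,-15,0.01,1],[1,2,-35,0.01,1],[1,2,-48,0.01,1],[1,2,-52,0.01,1],[1,2,-54,0.01,1],[1,2,-56,0.01,1],[1,2,-60,0.01,1],[1,2,-64,0.01,1],[1,2,-67,0.01,1],[1,2,-68,0.01,1]]]'

```text
t: 8.88
position: [0.3632, 0.2655, 0.2014]
eef_rot: [[-0.998, 0.063, -0.0], [0.063, 0.998, -0.0], [0.0, -0.0, -1.0]]
contact_force: [-0.2, -0.2, -4.5]
grip_width: 0.0591
```

```bash
python3 - <<'E'
from h import *
s=r.get_state(); print(s['t'],s['position'],s['contact_force'],s['grip_width'])
im=snap('wrist','w6.png')
E
```

```text
8.8833 [0.36321053 0.26549027 0.20139634] [-0.19244769 -0.15379325 -4.47136352] 0.059066850503415
```

View pics/w6.png

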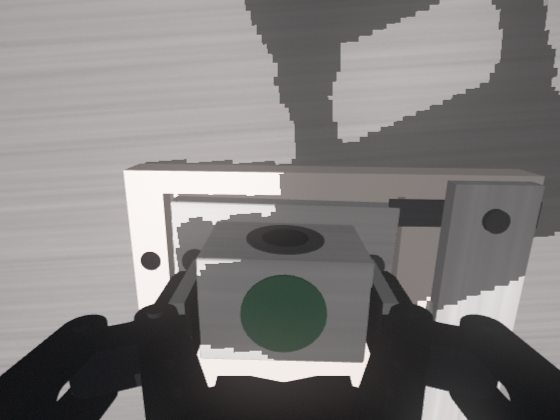

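Call:
move_arm --rows '[[[0,0,-1,0,1],[0,0,-2,0,1],[0,0,-3,0,1],[0,0,-3,0,1],[0,0,-3,0,-1],[0,0,-3,0,-1],[0,0,-3,0,-1],[0,0,0,0,-1],[0,0,10,0,-1],[0,0,40,0,-1]]]'

```text
t: 9.77
position: [0.3615, 0.2648, 0.2395]
eef_rot: [[-0.998, 0.063, -0.007], [0.063, 0.998, -0.003], [0.007, -0.003, -1.0]]
contact_force: [0.6, -0.3, -0.5]
grip_width: 0.0854
```

```bash
python3 - <<'E'
from h import *
s=r.get_state(); print(s['t'],s['position'],s['contact_force'],s['grip_width'])
im=snap('wrist','w7.png')
E
```

```text
9.7667 [0.36152831 0.26476373 0.23945831] [ 0.60339215 -0.29820155 -0.53130899] 0.08535637557093416
```

View pics/w7.png

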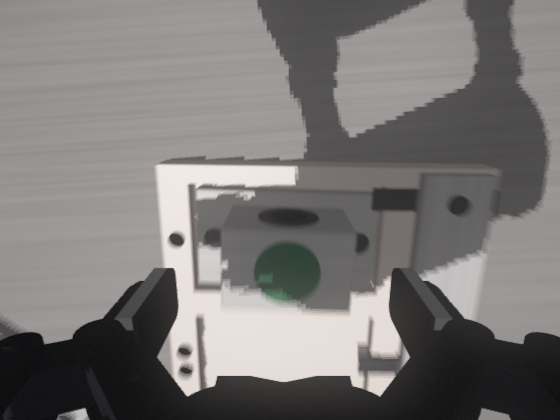

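Call:
move_arm --rows '[[[0,0,40,0,-1],[20,-29,78,-0.03,-1],[42,-61,78,-0.07,-1],[64,-93,78,-0.11,-1],[86,-125,78,-0.15,-1],[108,-157,78,-0.19,-1],[130,-189,78,-0.23,-1],[152,-221,78,-0.27,-1],[174,-253,78,-0.31,-1],[196,-285,78,-0.35,-1]]]'

```text
t: 10.65
position: [0.5603, -0.0214, 0.3209]
eef_rot: [[-0.915, 0.403, 0.002], [0.403, 0.915, -0.0], [-0.002, 0.0, -1.0]]
contact_force: [-0.1, 0.2, 0.0]
grip_width: 0.0855
```

Call:
move_arm --rows '[[[22,-32,0,-0.03,-1],[42,-60,0,-0.058,-1],[50,-74,0,-0.058,-1],[50,-74,0,-0.058,-1],[50,-74,0,-0.058,-1],[50,-74,0,-0.058,-1],[50,-74,0,-0.058,-1],[50,-74,0,-0.058,-1],[50,-74,0,-0.058,-1],[50,-74,0,-0.058,-1]]]'

```text
t: 11.48
position: [0.6091, -0.0928, 0.3198]
eef_rot: [[-0.892, 0.453, 0.0], [0.453, 0.892, -0.0], [-0.0, 0.0, -1.0]]
contact_force: [-0.2, -0.6, -0.7]
grip_width: 0.0854
```

```bash
python3 - <<'E'
from h import *
s=r.get_state(); print(s['t'],s['position'],s['joint_velocities'],np.degrees(np.arctan2(s['eef_rot'][1][1],s['eef_rot'][0][1])))
im=snap('wrist','w8.png')
overlay(im,'wrist',housing_lines((.609,-.093),63),s,'o8.png',(100,50,500,350),1.8)
im=snap('top','t8.png')
for k in ['red','green']:
  for b in blobs(im,k):
    if b[2]<130: print(k,np.round(back('top',b[:2],.05),4))
E
```

```text
11.4833 [ 0.6091337  -0.09280942  0.3198361 ] [-0.14594271  0.26345751 -0.21681162 -0.05876762 -0.09301891  0.03752037] 63.077171881844336
red [0.6059 0.0971 0.05  ]
green [0.6503 0.4271 0.05  ]
green [ 0.6059 -0.0918  0.05  ]
```

View pics/o8.png

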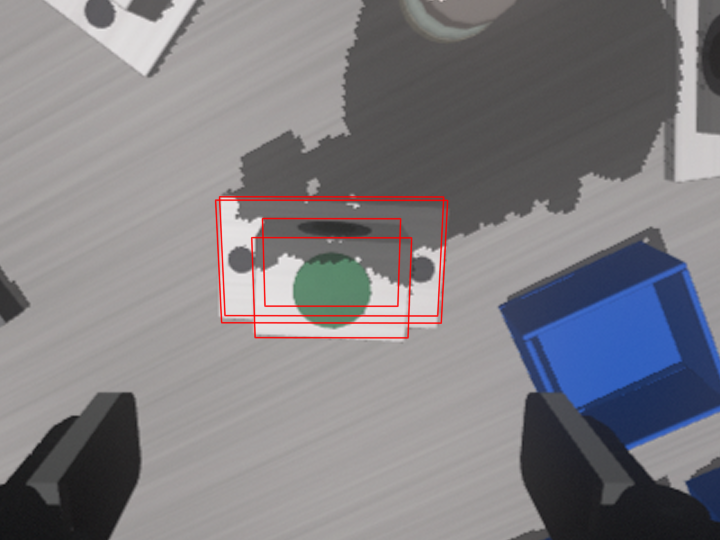

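View pics/t8.png

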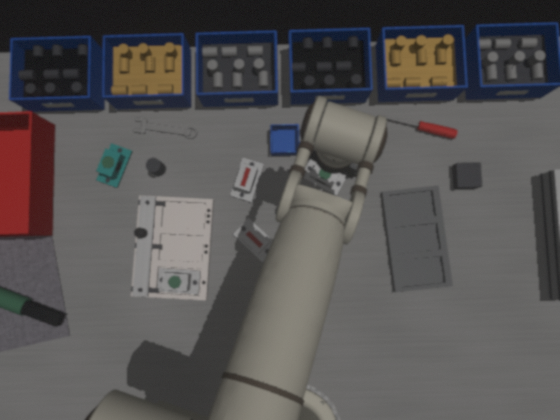

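Call:
move_arm --rows '[[[0,0,-35,0,-1],[0,0,-70,0,-1],[0,0,-100,0,-1],[0,0,-120,0,-1],[0,0,-132,0,-1],[0,0,-132,0,-1],[0,0,-132,0,1],[0,0,-132,0,1],[0,0,-132,0,1],[0,0,-132,0,1]]]'

```text
t: 12.42
position: [0.6106, -0.0939, 0.1904]
eef_rot: [[-0.891, 0.454, 0.005], [0.454, 0.891, -0.002], [-0.005, 0.001, -1.0]]
contact_force: [0.1, 0.6, 5.2]
grip_width: 0.0592
```

Call:
move_arm --rows '[[[0,0,0,0,1],[0,0,0,0,1],[0,0,10,0,1],[0,0,25,0,1],[0,0,40,0,1],[0,0,60,0,1],[0,0,80,0,1],[0,0,82,0,1],[0,0,82,0,1],[0,0,82,0,1]]]'

```text
t: 13.25
position: [0.6087, -0.0933, 0.2685]
eef_rot: [[-0.891, 0.454, -0.002], [0.454, 0.891, 0.001], [0.002, -0.0, -1.0]]
contact_force: [0.2, 0.3, -4.7]
grip_width: 0.059
```

Call:
move_arm --rows '[[[-8,17,6,0.02,1],[-24,51,10,0.06,1],[-40,85,10,0.1,1],[-56,119,10,0.14,1],[-72,153,10,0.18,1],[-88,187,10,0.22,1],[-104,221,10,0.26,1],[-120,255,10,0.3,1],[-136,289,10,0.34,1],[-150,319,10,0.38,1]]]'

```text
t: 14.08
position: [0.457, 0.2271, 0.2777]
eef_rot: [[-0.996, 0.088, -0.004], [0.088, 0.996, -0.001], [0.004, -0.001, -1.0]]
contact_force: [1.8, 0.8, -4.3]
grip_width: 0.0594
```

Call:
move_arm --rows '[[[-10,20,0,0.025,1],[-16,34,-5,0.025,1],[-16,34,-10,0.025,1],[-16,34,-10,0.025,1],[-16,34,-10,0.025,1],[-16,34,-10,0.025,1],[-16,34,-10,0.025,1],[-16,34,-10,0.025,1],[-16,34,-10,0.025,1],[-16,34,-10,0.025,1]]]'

```text
t: 14.92
position: [0.4435, 0.2592, 0.2699]
eef_rot: [[-0.998, 0.066, 0.0], [0.066, 0.998, 0.0], [-0.0, 0.0, -1.0]]
contact_force: [-0.0, -0.2, -4.7]
grip_width: 0.0591
```

```bash
python3 - <<'E'
from h import *
s=r.get_state(); print(s['t'],s['position'],s['joint_velocities'],s['grip_width'])
im=snap('wrist','w9.png')
overlay(im,'wrist',tray_lines((.4436,.2808),-4.5),s,'o9.png',(70,0,490,400),1.5)
p=s['position']; R=np.array(s['eef_rot'])
g=[b for b in blobs(im,'green',300)]
for b in g: print(b[:3],np.round((R.T@(back('wrist',b[:2],p[2]-.1408,s)-p))*1000,1))
E
```

```text
14.9167 [0.44354758 0.25923368 0.26986656] [ 0.29947428  0.08121997  0.02931246  0.03021525  0.02010007 -0.03346131] 0.05914064420078527
(np.float64(273.06556141672945), np.float64(83.66314996232103), np.int32(1327)) [ 76.4  -3.5 140.8]
(np.float64(286.02433628318585), np.float64(303.7649336283186), np.int32(3616)) [  4.9   0.3 140.8]
```

View pics/o9.png

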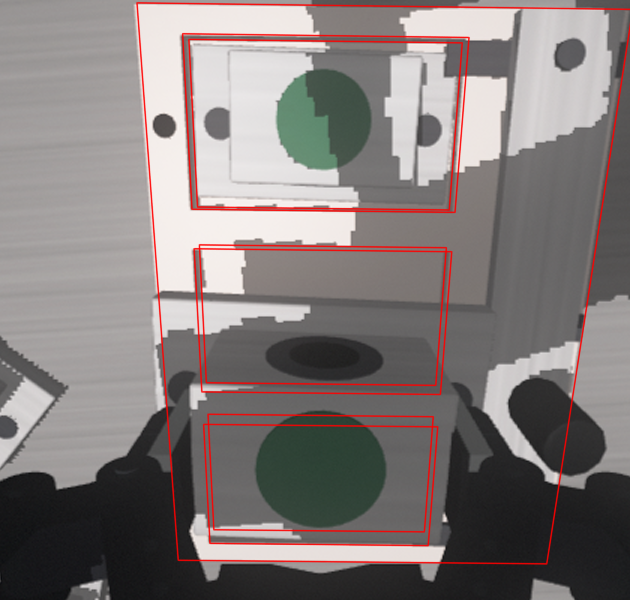

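Call:
move_arm --rows '[[[0,0,-15,0,1],[0,0,-35,0,1],[0,0,-48,0,1],[0,0,-52,0,1],[0,0,-54,0,1],[0,0,-56,0,1],[0,0,-60,0,1],[0,0,-64,0,1],[0,0,-67,0,1],[0,0,-68,0,1]]]'

```text
t: 15.8
position: [0.4432, 0.2595, 0.2014]
eef_rot: [[-0.998, 0.066, -0.0], [0.066, 0.998, -0.0], [0.0, -0.0, -1.0]]
contact_force: [0.2, 0.1, -4.4]
grip_width: 0.0594
```

```bash
python3 - <<'E'
from h import *
s=r.get_state(); print(s['t'],s['position'],s['contact_force'],s['grip_width'])
im=snap('wrist','w10.png')
E
```

```text
15.8 [0.44320287 0.25948227 0.20136868] [ 0.22491885  0.0996745  -4.44406889] 0.05940292811925806
```

View pics/w10.png

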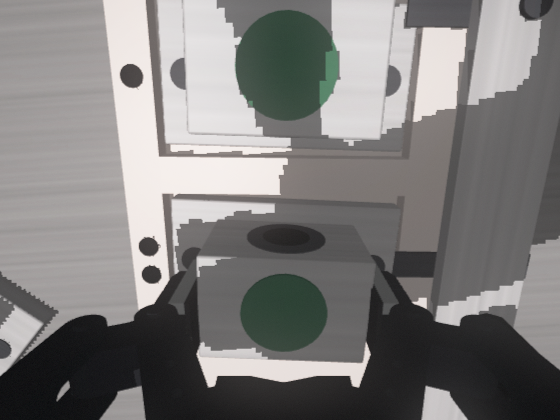

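Call:
move_arm --rows '[[[0,0,-1,0,1],[0,0,-2,0,1],[0,0,-3,0,1],[0,0,-3,0,1],[0,0,-3,0,-1],[0,0,-3,0,-1],[0,0,-3,0,-1],[0,0,0,0,-1],[0,0,10,0,-1],[0,0,40,0,-1]]]'

```text
t: 16.68
position: [0.4415, 0.2589, 0.2392]
eef_rot: [[-0.998, 0.066, -0.008], [0.066, 0.998, -0.002], [0.008, -0.003, -1.0]]
contact_force: [-0.0, 0.5, -0.0]
grip_width: 0.0855
```

```bash
python3 - <<'E'
from h import *
s=r.get_state(); print(s['t'],s['position'],s['contact_force'],s['grip_width'])
im=snap('wrist','w11.png')
im=snap('scene','s11.png')
E
```

```text
16.6833 [0.44147247 0.25888991 0.23916845] [-0.01808359  0.51620569 -0.03085904] 0.08548078423666416
```

View pics/w11.png

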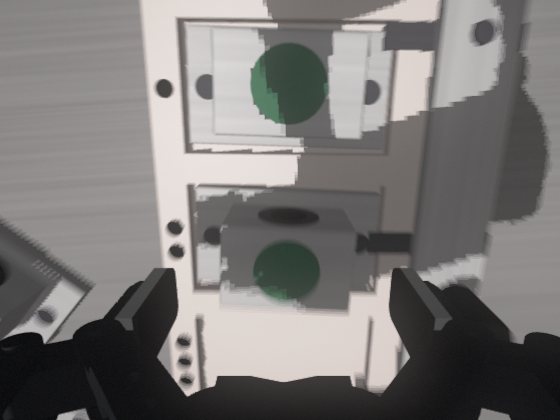

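View pics/s11.png

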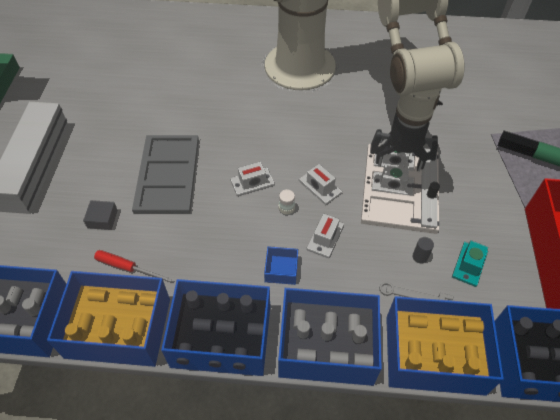

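Call:
move_arm --rows '[[[0,0,30,0,-1],[8,20,50,0,-1],[18,48,50,0,-1],[28,72,50,0,-1],[35,88,50,0,-1],[35,88,50,0,-1],[35,88,30,0,-1],[35,88,0,0,-1],[35,88,-25,0,-1],[35,88,-34,0,-1]]]'

```text
t: 17.62
position: [0.4765, 0.3462, 0.204]
eef_rot: [[-0.998, 0.066, -0.006], [0.066, 0.998, -0.003], [0.006, -0.003, -1.0]]
contact_force: [-1.3, -0.5, -1.3]
grip_width: 0.0858
```

Call:
move_arm --rows '[[[0,0,0,0,-1],[0,0,0,0,1],[0,0,0,0,1],[0,0,0,0,1],[0,0,0,0,1],[0,0,0,0,1],[0,0,0,0,1],[0,-3,0,0,1],[0,-6,0,0,1],[-1,-10,0,0,1]]]'

```text
t: 18.45
position: [0.4778, 0.3383, 0.209]
eef_rot: [[-0.998, 0.066, 0.003], [0.066, 0.998, 0.002], [-0.002, 0.003, -1.0]]
contact_force: [1.3, 3.6, 4.1]
grip_width: 0.0224
```

Call:
move_arm --rows '[[[0,-5,0,0,1],[-1,-10,0,0,1],[-1,-15,0,0,1],[-1,-18,0,0,1],[-2,-21,0,0,1],[-2,-22,0,0,1],[-2,-22,0,0,1],[-2,-22,0,0,1],[-2,-22,0,0,1],[-2,-22,0,0,1]]]'

```text
t: 19.28
position: [0.476, 0.3175, 0.209]
eef_rot: [[-0.998, 0.066, 0.005], [0.066, 0.998, 0.006], [-0.004, 0.007, -1.0]]
contact_force: [1.7, 12.6, 1.4]
grip_width: 0.0227
```

Call:
move_arm --rows '[[[0,0,0,0,-1],[0,0,0,0,-1],[0,0,0,0,-1],[0,0,0,0,-1],[0,0,20,0,-1],[0,0,60,0,-1],[0,0,100,0,-1],[10,-15,112,-0.12,-1],[25,-40,112,-0.24,-1],[40,-70,112,-0.36,-1]]]'

```text
t: 20.12
position: [0.5157, 0.2454, 0.3212]
eef_rot: [[-0.909, 0.416, 0.003], [0.416, 0.909, 0.0], [-0.002, 0.001, -1.0]]
contact_force: [-0.2, -0.3, -1.0]
grip_width: 0.0853
```

```bash
python3 - <<'E'
from h import *
s=r.get_state(); print(s['t'],s['position'],s['grip_width'])
im=snap('scene','s12.png')
cv2.imwrite('pics/z12.png',cv2.resize(im[130:290,220:500],None,fx=2.8,fy=2.8,interpolation=cv2.INTER_CUBIC)[:,:,::-1])
for k in ['red','green']:
  for b in blobs(im,k):
    if b[2]<130:
      p=back('scene',b[:2],.05);u=b[3]; q=back('scene',(b[0]+8*u[0],b[1]+8*u[1]),0.05)-p
      print(k,np.round(p,4),round(np.degrees(np.arctan2(q[1],q[0])),1))
E
```

```text
20.1167 [0.51567421 0.24536359 0.32122306] 0.08532471082030134
red [ 0.4573 -0.0925  0.05  ] -64.7
red [0.4563 0.0797 0.05  ] -134.9
red [0.605  0.0979 0.05  ] -19.8
green [0.4336 0.26   0.05  ] -97.3
green [0.6495 0.4283 0.05  ] -119.2
```

View pics/z12.png

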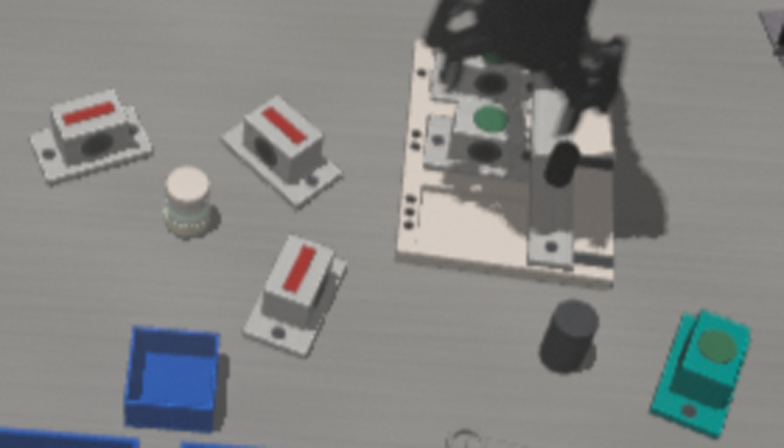

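Call:
move_arm --rows '[[[15,-25,0,-0.12,-1],[30,-50,0,-0.24,-1],[45,-74,0,-0.36,-1],[60,-98,0,-0.48,-1],[75,-122,0,-0.6,-1],[85,-140,0,-0.72,-1],[90,-148,0,-0.84,-1],[90,-148,0,-0.96,-1],[90,-148,0,-1.08,-1],[90,-148,0,-1.2,-1]]]'

```text
t: 21.0
position: [0.605, 0.0967, 0.3188]
eef_rot: [[0.062, 0.998, -0.002], [0.998, -0.062, -0.0], [-0.001, -0.002, -1.0]]
contact_force: [-0.4, 0.5, -0.1]
grip_width: 0.0854
```

Call:
move_arm --rows '[[[0,0,0,-0.12,-1],[0,0,0,-0.24,-1],[0,0,0,-0.288,-1],[0,0,0,-0.288,-1],[0,0,0,-0.288,-1],[0,0,0,-0.288,-1],[0,0,0,-0.288,-1],[0,0,0,-0.288,-1],[0,0,0,-0.288,-1],[0,0,0,-0.288,-1]]]'

```text
t: 21.83
position: [0.6053, 0.0975, 0.3197]
eef_rot: [[0.336, 0.942, 0.0], [0.942, -0.336, -0.0], [-0.0, 0.0, -1.0]]
contact_force: [0.8, 0.5, 0.5]
grip_width: 0.0855
```

```bash
python3 - <<'E'
from h import *
s=r.get_state(); print(s['t'],s['position'],s['joint_velocities'],np.degrees(np.arctan2(s['eef_rot'][1][1],s['eef_rot'][0][1])))
im=snap('wrist','w13.png')
overlay(im,'wrist',housing_lines((.6053,.0976),160.3),s,'o13.png',(100,50,500,350),1.8)
E
```

```text
21.8333 [0.60531537 0.09752437 0.3197326 ] [ 0.02779648 -0.00509278 -0.03792798 -0.00850121  0.01457816  0.05918066] -19.631047105124605
```

View pics/o13.png

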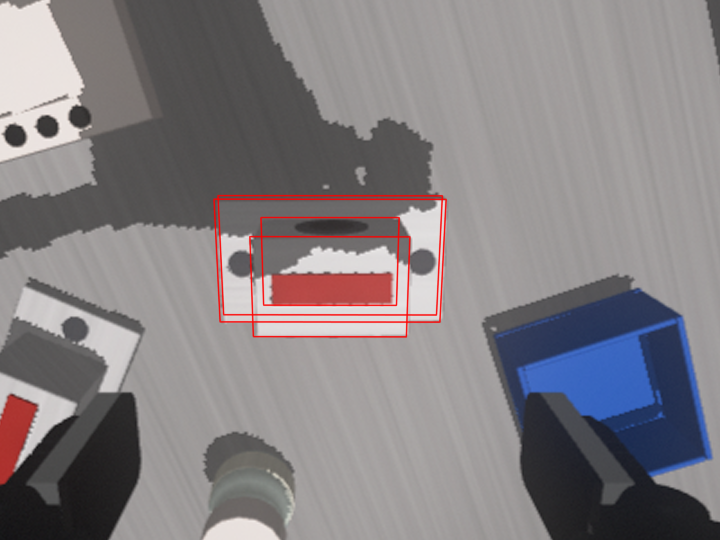

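Call:
move_arm --rows '[[[0,0,-35,0,-1],[0,0,-70,0,-1],[0,0,-100,0,-1],[0,0,-120,0,-1],[0,0,-132,0,-1],[0,0,-132,0,-1],[0,0,-132,0,1],[0,0,-132,0,1],[0,0,-132,0,1],[0,0,-132,0,1]]]'

```text
t: 22.72
position: [0.6066, 0.0975, 0.1902]
eef_rot: [[0.336, 0.942, 0.005], [0.942, -0.336, -0.0], [0.001, 0.004, -1.0]]
contact_force: [0.1, 0.8, 5.0]
grip_width: 0.0593
```

Call:
move_arm --rows '[[[0,0,0,0,1],[0,0,0,0,1],[0,0,10,0,1],[0,0,25,0,1],[0,0,45,0,1],[0,0,65,0,1],[0,0,82,0,1],[0,0,92,0,1],[0,0,92,0,1],[0,0,92,0,1]]]'

```text
t: 23.55
position: [0.6051, 0.0975, 0.2796]
eef_rot: [[0.336, 0.942, -0.0], [0.942, -0.336, 0.0], [-0.0, -0.0, -1.0]]
contact_force: [0.6, -0.8, -4.0]
grip_width: 0.0591
```

Call:
move_arm --rows '[[[-6,-34,0,-0.095,1],[-12,-68,0,-0.19,1],[-19,-102,0,-0.285,1],[-25,-136,0,-0.38,1],[-32,-170,0,-0.475,1],[-38,-204,0,-0.57,1],[-45,-238,0,-0.665,1],[-51,-272,0,-0.76,1],[-58,-306,0,-0.855,1],[-64,-340,0,-0.95,1]]]'

```text
t: 24.38
position: [0.5399, -0.2436, 0.2775]
eef_rot: [[0.963, 0.27, -0.003], [0.27, -0.963, 0.002], [-0.002, -0.003, -1.0]]
contact_force: [0.9, 0.1, -3.9]
grip_width: 0.0589
```

Call:
move_arm --rows '[[[-6,-34,0,-0.095,1],[-12,-62,0,-0.19,1],[-12,-62,-10,-0.19,1],[-12,-62,-10,-0.19,1],[-12,-62,-10,-0.19,1],[-12,-62,-10,-0.19,1],[-12,-62,-10,-0.19,1],[-12,-62,-10,-0.19,1],[-12,-62,-10,-0.19,1],[-12,-62,-10,-0.19,1]]]'

```text
t: 25.22
position: [0.5296, -0.3041, 0.27]
eef_rot: [[0.996, 0.089, 0.0], [0.089, -0.996, -0.0], [0.0, 0.0, -1.0]]
contact_force: [-0.1, -0.3, -3.1]
grip_width: 0.0588
```

```bash
python3 - <<'E'
from h import *
s=r.get_state(); print(s['t'],s['position'],s['joint_velocities'],s['grip_width'],np.degrees(np.arctan2(s['eef_rot'][1][1],s['eef_rot'][0][1])))
im=snap('wrist','w14.png')
c=np.array([.4494,-.3104]); o=c+R2(4.9)@np.array([0,.0215])
overlay(im,'wrist',tray_lines(o,4.9,False),s,'o14.png',(70,0,490,400),1.5)
E
```

```text
25.2167 [ 0.52955778 -0.30405399  0.26999024] [-0.28308721  0.05074665  0.06253193 -0.02829351 -0.0418022  -0.05708117] 0.058831714286356425 -84.92027284465699
```

View pics/o14.png

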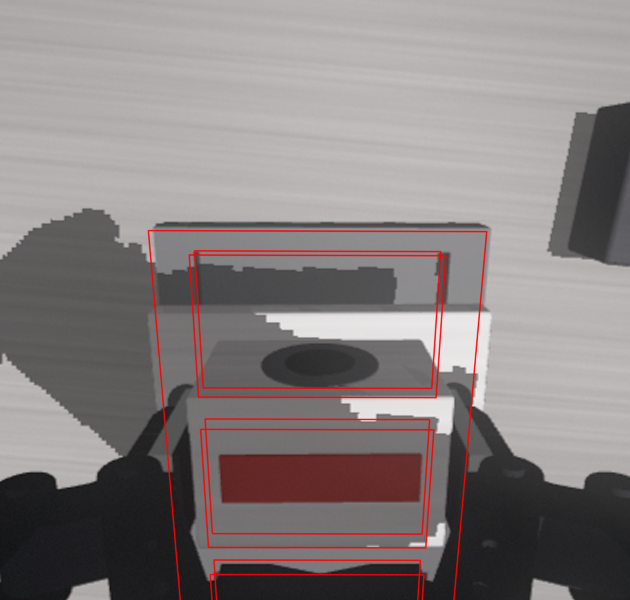

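```bash
python3 - <<'E'
from h import *
s=r.get_state()
im=cv2.imread('pics/w14.png')
o=cv2.resize(im[135:225,160:410],None,fx=3.2,fy=3.2,interpolation=cv2.INTER_CUBIC); o=np.clip(o*1.3,0,255).astype(np.uint8); cv2.imwrite('pics/z14.png',o)
g=cv2.cvtColor(im,cv2.COLOR_BGR2GRAY).astype(int)
for row in (160,168,178,188): print(row,[ (x,g[row,x]) for x in list(range(168,180))],); print([(x,g[row,x]) for x in range(195,206)]); print([(x,g[row,x]) for x in range(356,374)]); print([(x,g[row,x]) for x in range(390,400)])
for col in (200,300,380): print(col,[(y,g[y,col]) for y in range(144,176)])
p=s['position']; R=np.array(s['eef_rot'])
for b in blobs(im[:,:,::-1].copy(),'red',500): print(b[:3],np.round((R.T@(back('wrist',b[:2],p[2]-.1408,s)-p))*1000,1))
E
```

```text
160 [(168, np.int64(172)), (169, np.int64(172)), (170, np.int64(173)), (171, np.int64(174)), (172, np.int64(159)), (173, np.int64(131)), (174, np.int64(131)), (175, np.int64(131)), (176, np.int64(132)), (177, np.int64(131)), (178, np.int64(131)), (179, np.int64(132))]
[(195, np.int64(132)), (196, np.int64(132)), (197, np.int64(133)), (198, np.int64(132)), (199, np.int64(133)), (200, np.int64(133)), (201, np.int64(132)), (202, np.int64(132)), (203, np.int64(133)), (204, np.int64(131)), (205, np.int64(133))]
[(356, np.int64(143)), (357, np.int64(142)), (358, np.int64(142)), (359, np.int64(144)), (360, np.int64(143)), (361, np.int64(143)), (362, np.int64(143)), (363, np.int64(143)), (364, np.int64(144)), (365, np.int64(143)), (366, np.int64(144)), (367, np.int64(144)), (368, np.int64(143)), (369, np.int64(143)), (370, np.int64(143)), (371, np.int64(143)), (372, np.int64(144)), (373, np.int64(143))]
[(390, np.int64(143)), (391, np.int64(144)), (392, np.int64(144)), (393, np.int64(144)), (394, np.int64(143)), (395, np.int64(143)), (396, np.int64(156)), (397, np.int64(179)), (398, np.int64
[... 4869 characters left out ...]
64(142)), (149, np.int64(80)), (150, np.int64(82)), (151, np.int64(93)), (152, np.int64(131)), (153, np.int64(145)), (154, np.int64(144)), (155, np.int64(146)), (156, np.int64(143)), (157, np.int64(143)), (158, np.int64(143)), (159, np.int64(144)), (160, np.int64(142)), (161, np.int64(143)), (162, np.int64(144)), (163, np.int64(142)), (164, np.int64(142)), (165, np.int64(143)), (166, np.int64(143)), (167, np.int64(144)), (168, np.int64(143)), (169, np.int64(144)), (170, np.int64(143)), (171, np.int64(142)), (172, np.int64(143)), (173, np.int64(142)), (174, np.int64(142)), (175, np.int64(143))]
(np.float64(282.6824438541415), np.float64(318.13281815986477), np.int32(4141)) [ -0.6   0.5 140.8]
```

View pics/z14.png

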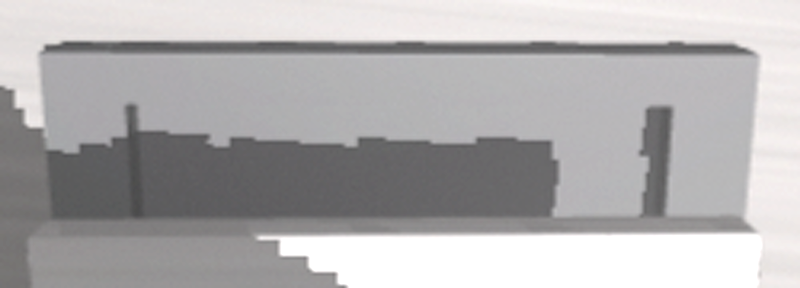

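```bash
python3 - <<'E'
from h import *
s=r.get_state()
c=np.array([.4494,-.3104]); Ri=R2(-4.9)
for n,px,z in [('+y out',(172.3,160),.018),('+y out',(173.7,178),.018),('+y in',(199,178),.018),('-y in',(369.2,178),.018),('-y out',(396,160),.018),('-y out',(394.8,178),.018),('+x edge',(200,151.3),.018),('+x',(380,151.7),.018),('in +x top',(201,167),.018)]:
    P=back('wrist',px,z,s); print(n,np.round(P,4),np.round((Ri@(P[:2]-c))*1000,1))
E
```

```text
+y out [ 0.5611 -0.2338  0.018 ] [117.8  66.8]
+y out [ 0.5499 -0.2347  0.018 ] [106.6  66.9]
+y in [ 0.5513 -0.2504  0.018 ] [106.6  51.1]
-y in [ 0.5606 -0.356   0.018 ] [106.9 -55. ]
-y out [ 0.5732 -0.3707  0.018 ] [118.2 -70.7]
-y out [ 0.562  -0.3719  0.018 ] [106.9 -70.9]
+x edge [ 0.5679 -0.2506  0.018 ] [123.2  49.5]
+x [ 0.5773 -0.3601  0.018 ] [123.2 -60.4]
in +x top [ 0.5583 -0.2514  0.018 ] [113.5  49.4]
```

Call:
move_arm --rows '[[[1.5,-1,-15,0,1],[1.5,-1,-35,0,1],[1.5,-1,-48,0,1],[1.5,-1,-52,0,1],[1.5,-1,-54,0,1],[1.5,-1,-56,0,1],[1.5,-1,-60,0,1],[1.5,-1,-64,0,1],[1.5,-1,-67,0,1],[1.5,-1,-68,0,1]]]'

```text
t: 26.1
position: [0.5307, -0.3054, 0.2013]
eef_rot: [[0.996, 0.088, -0.0], [0.088, -0.996, 0.0], [-0.0, -0.0, -1.0]]
contact_force: [-0.6, -0.2, -4.4]
grip_width: 0.059
```

```bash
python3 - <<'E'
from h import *
s=r.get_state(); print(s['t'],s['position'],s['contact_force'],s['grip_width'])
im=snap('wrist','w15.png')
E
```

```text
26.1 [ 0.5307075  -0.30540306  0.20131629] [-0.55198945 -0.19040834 -4.37724386] 0.05904045588291935
```

View pics/w15.png

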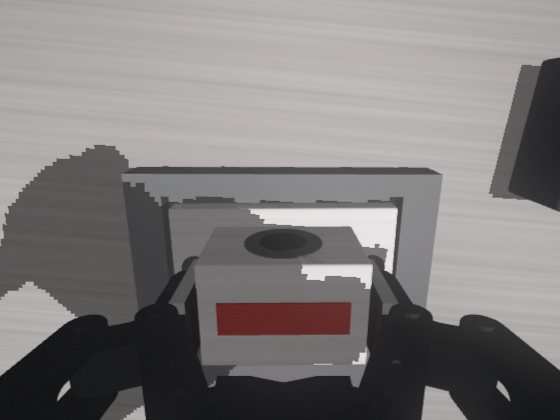

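Call:
move_arm --rows '[[[0,0,-1,0,1],[0,0,-2,0,1],[0,0,-3,0,1],[0,0,-3,0,1],[0,0,-3,0,-1],[0,0,-3,0,-1],[0,0,-3,0,-1],[0,0,0,0,-1],[0,0,10,0,-1],[0,0,40,0,-1]]]'

```text
t: 26.98
position: [0.5293, -0.3043, 0.2385]
eef_rot: [[0.996, 0.088, -0.006], [0.088, -0.996, 0.006], [-0.006, -0.006, -1.0]]
contact_force: [-0.0, 0.0, -0.5]
grip_width: 0.0856
```

```bash
python3 - <<'E'
from h import *
s=r.get_state(); print(s['t'],s['position'],s['contact_force'],s['grip_width'])
im=snap('wrist','w16.png')
im=snap('scene','s16.png')
for b in blobs(im,'red'):
    if b[2]<130:
      p=back('scene',b[:2],.05);u=b[3]; q=back('scene',(b[0]+8*u[0],b[1]+8*u[1]),0.05)-p
      print(np.round(p,4),round(np.degrees(np.arctan2(q[1],q[0])),1))
E
```

```text
26.9833 [ 0.52927113 -0.30425575  0.23846688] [-0.03850538  0.03205907 -0.50755268] 0.08558096012101858
[ 0.4567 -0.0905  0.05  ] -61.7
[0.456  0.0794 0.05  ] -134.9
[ 0.5245 -0.3076  0.05  ] -85.4
```

View pics/w16.png

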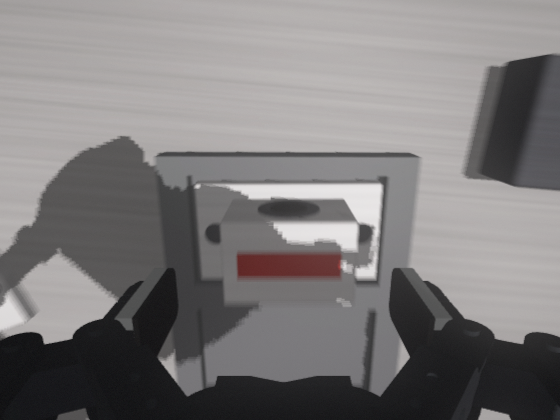

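Call:
move_arm --rows '[[[0,0,40,0,-1],[-10,30,70,0.06,-1],[-22,64,78,0.12,-1],[-34,98,78,0.18,-1],[-46,132,78,0.24,-1],[-57,166,78,0.3,-1],[-67,195,78,0.355,-1],[-72,210,78,0.355,-1],[-73.5,213,78,0.355,-1],[-73.5,213,78,0.355,-1]]]'

```text
t: 27.92
position: [0.4574, -0.0922, 0.3203]
eef_rot: [[0.903, 0.429, 0.001], [0.429, -0.903, -0.001], [0.001, 0.001, -1.0]]
contact_force: [-0.0, -1.0, 0.8]
grip_width: 0.085
```

Call:
move_arm --rows '[[[0,0,0,0,-1],[0,0,0,0,-1],[0,0,0,0,-1],[0,0,0,0,-1],[0,0,0,0,-1],[0,0,0,0,-1],[0,0,0,0,-1],[0,0,0,0,-1],[0,0,0,0,-1],[0,0,0,0,-1]]]'

```text
t: 28.75
position: [0.4573, -0.0925, 0.3197]
eef_rot: [[0.904, 0.428, 0.0], [0.428, -0.904, -0.0], [0.0, 0.0, -1.0]]
contact_force: [-0.5, -0.2, -0.6]
grip_width: 0.0855
```

```bash
python3 - <<'E'
from h import *
s=r.get_state(); print(s['t'],s['position'],s['joint_velocities'],np.degrees(np.arctan2(s['eef_rot'][1][1],s['eef_rot'][0][1])))
im=snap('wrist','w17.png')
overlay(im,'wrist',housing_lines((.4573,-.0924),115.3),s,'o17.png',(100,50,500,350),1.8)
E
```

```text
28.75 [ 0.4573214  -0.09246746  0.3197228 ] [-0.03485891 -0.11636572 -0.03670192  0.01102653 -0.04320165  0.03122959] -64.62839002484684
```

View pics/o17.png

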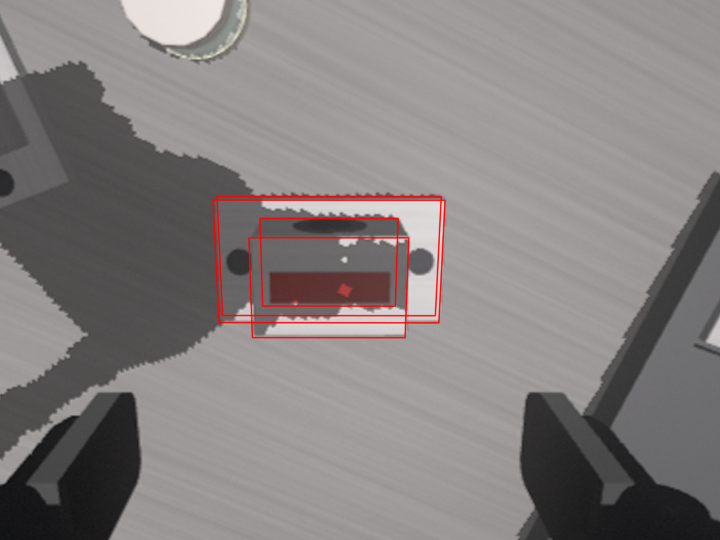

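Call:
move_arm --rows '[[[0,0,-35,0,-1],[0,0,-70,0,-1],[0,0,-100,0,-1],[0,0,-120,0,-1],[0,0,-132,0,-1],[0,0,-132,0,-1],[0,0,-132,0,1],[0,0,-132,0,1],[0,0,-132,0,1],[0,0,-132,0,1]]]'

```text
t: 29.63
position: [0.4582, -0.0929, 0.1893]
eef_rot: [[0.904, 0.428, 0.003], [0.428, -0.904, -0.001], [0.002, 0.003, -1.0]]
contact_force: [0.4, -0.2, 2.4]
grip_width: 0.0591
```

Call:
move_arm --rows '[[[0,0,0,0,1],[0,0,0,0,1],[0,0,10,0,1],[0,0,25,0,1],[0,0,45,0,1],[0,0,65,0,1],[0,0,82,0,1],[0,0,82,0,1],[0,0,82,0,1],[0,0,82,0,1]]]'

```text
t: 30.47
position: [0.4566, -0.0921, 0.2685]
eef_rot: [[0.904, 0.428, -0.002], [0.428, -0.904, 0.001], [-0.001, -0.002, -1.0]]
contact_force: [1.2, 0.0, -3.8]
grip_width: 0.0589
```

Call:
move_arm --rows '[[[-1,-25,5,-0.04,1],[-2,-58,5,-0.09,1],[-3,-91,5,-0.14,1],[-3,-124,5,-0.19,1],[-4,-157,5,-0.24,1],[-5,-190,5,-0.3,1],[-6,-212,0,-0.355,1],[-6,-220,0,-0.355,1],[-6,-220,0,-0.355,1],[-6,-220,0,-0.355,1]]]'

```text
t: 31.3
position: [0.4509, -0.3116, 0.2682]
eef_rot: [[0.996, 0.088, -0.002], [0.088, -0.996, 0.003], [-0.002, -0.003, -1.0]]
contact_force: [0.1, 0.8, -3.2]
grip_width: 0.0593
```

Call:
move_arm --rows '[[[0,0,0,0,1],[0,0,0,0,1],[0,0,0,0,1],[0,0,0,0,1],[0,0,0,0,1],[0,0,0,0,1],[0,0,0,0,1],[0,0,0,0,1],[0,0,0,0,1],[0,0,0,0,1]]]'

```text
t: 32.13
position: [0.4513, -0.3125, 0.2697]
eef_rot: [[0.996, 0.088, -0.0], [0.088, -0.996, -0.0], [-0.0, -0.0, -1.0]]
contact_force: [-0.1, -0.3, -3.2]
grip_width: 0.0592
```

```bash
python3 - <<'E'
from h import *
s=r.get_state(); print(s['t'],s['position'],s['joint_velocities'],s['grip_width'],np.degrees(np.arctan2(s['eef_rot'][1][1],s['eef_rot'][0][1])))
im=snap('wrist','w18.png')
c=np.array([.4494,-.3104]); o=c+R2(4.9)@np.array([.0012,.0215-.0019])
overlay(im,'wrist',tray_lines(o,4.9,False),s,'o18.png',(70,0,490,400),1.5)
p=s['position']; R=np.array(s['eef_rot'])
for b in blobs(im,'red',500): print(b[:3],np.round((R.T@(back('wrist',b[:2],p[2]-.1395,s)-p))*1000,1))
E
```

```text
32.1333 [ 0.45128567 -0.31252831  0.26970152] [ 0.07293779  0.04141221 -0.06846273  0.00544371 -0.04474515  0.05085674] 0.05924610654745232 -84.9755495322499
(np.float64(282.57211155378485), np.float64(84.51195219123505), np.int32(2510)) [ 76.3   0.5 139.5]
(np.float64(282.84037445991356), np.float64(318.8670187229957), np.int32(4166)) [-1.000e-01  5.000e-01  1.395e+02]
```

View pics/o18.png

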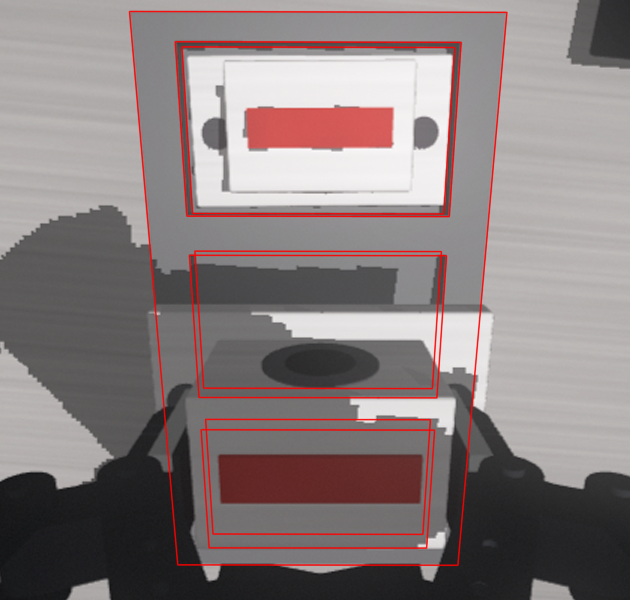

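Call:
move_arm --rows '[[[0,0,-15,0,1],[0,0,-35,0,1],[0,0,-48,0,1],[0,0,-52,0,1],[0,0,-54,0,1],[0,0,-56,0,1],[0,0,-60,0,1],[0,0,-64,0,1],[0,0,-67,0,1],[0,0,-68,0,1]]]'

```text
t: 33.02
position: [0.4512, -0.3124, 0.2014]
eef_rot: [[0.996, 0.088, -0.0], [0.088, -0.996, 0.0], [-0.0, -0.0, -1.0]]
contact_force: [-1.0, -0.5, -3.7]
grip_width: 0.0593
```

```bash
python3 - <<'E'
from h import *
s=r.get_state(); print(s['t'],s['position'],s['contact_force'],s['grip_width'])
im=snap('wrist','w19.png')
E
```

```text
33.0167 [ 0.45121936 -0.31238664  0.2013515 ] [-0.95412796 -0.54614506 -3.6563258 ] 0.05933193910980607
```

View pics/w19.png

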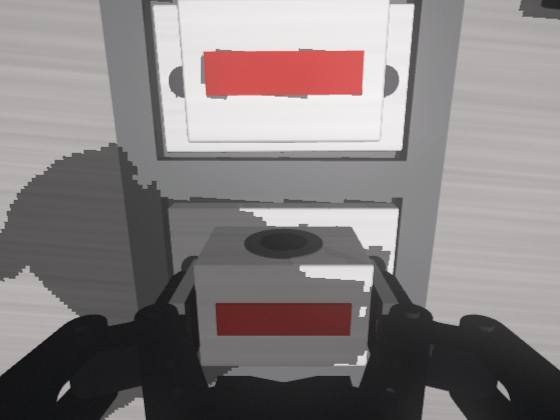

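Call:
move_arm --rows '[[[0,0,-1,0,1],[0,0,-2,0,1],[0,0,-3,0,1],[0,0,-3,0,1],[0,0,-3,0,-1],[0,0,-3,0,-1],[0,0,-3,0,-1],[0,0,0,0,-1],[0,0,10,0,-1],[0,0,40,0,-1]]]'

```text
t: 33.9
position: [0.4499, -0.3111, 0.2389]
eef_rot: [[0.996, 0.088, -0.006], [0.088, -0.996, 0.006], [-0.005, -0.007, -1.0]]
contact_force: [0.3, 0.3, -0.1]
grip_width: 0.0852
```

```bash
python3 - <<'E'
from h import *
s=r.get_state(); print(s['t'],s['position'],s['contact_force'],s['grip_width'])
im=snap('wrist','w20.png')
for cam in ['scene','top']:
  im=snap(cam,cam[0]+'20.png')
  for b in blobs(im,'red',10):
    if b[2]<130:
      p=back(cam,b[:2],.05);u=b[3]; q=back(cam,(b[0]+8*u[0],b[1]+8*u[1]),0.05)-p
      print(cam,np.round(p,4),round(np.degrees(np.arctan2(q[1],q[0])),1))
E
```

```text
33.9 [ 0.44991098 -0.31106352  0.2388914 ] [ 0.29286097  0.27905694 -0.10524158] 0.0852380634674431
scene [ 0.443  -0.3145  0.05  ] -84.5
scene [0.4563 0.0795 0.05  ] -134.6
scene [ 0.5231 -0.3081  0.05  ] -84.6
top [ 0.5307 -0.3083  0.05  ] 95.3
top [0.4564 0.0783 0.05  ] -136.2
```

View pics/w20.png

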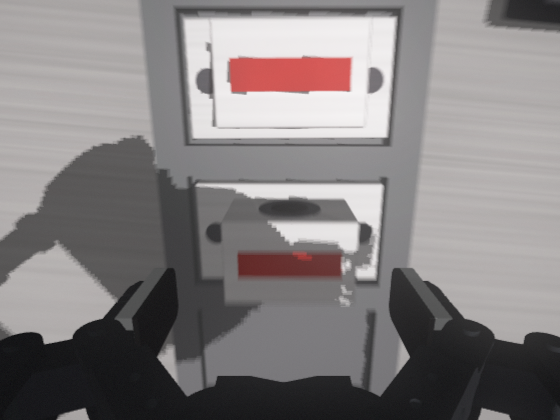

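View pics/t20.png

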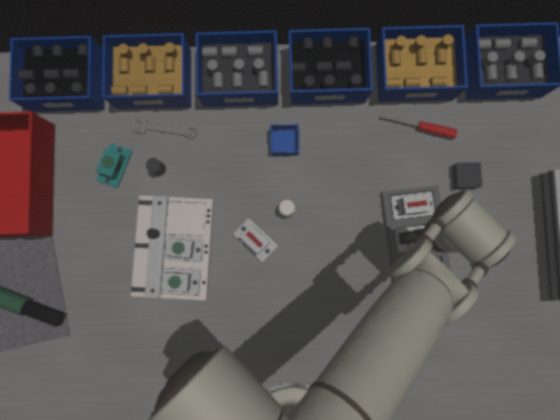

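Call:
move_arm --rows '[[[0,0,40,0,-1],[0,20,78,-0.05,-1],[1,56,78,-0.13,-1],[1,92,78,-0.22,-1],[2,128,78,-0.31,-1],[2,164,78,-0.4,-1],[3,200,78,-0.49,-1],[3,236,78,-0.58,-1],[4,272,78,-0.67,-1],[4,308,78,-0.76,-1]]]'

```text
t: 34.88
position: [0.4548, -0.0027, 0.3197]
eef_rot: [[0.779, -0.626, 0.0], [-0.626, -0.779, 0.0], [0.0, -0.0, -1.0]]
contact_force: [1.4, 0.0, -0.5]
grip_width: 0.0853
```

Call:
move_arm --rows '[[[1,36,0,-0.08,-1],[1,66,0,-0.113,-1],[1,83,0,-0.113,-1],[1,83,0,-0.113,-1],[1,83,0,-0.113,-1],[1,83,0,-0.113,-1],[1,83,0,-0.113,-1],[1,83,0,-0.113,-1],[1,83,0,-0.113,-1],[1,83,0,-0.113,-1]]]'

```text
t: 35.72
position: [0.4564, 0.0779, 0.3197]
eef_rot: [[0.706, -0.708, 0.0], [-0.708, -0.706, -0.0], [0.0, 0.0, -1.0]]
contact_force: [0.2, -0.6, 0.5]
grip_width: 0.0855
```

```bash
python3 - <<'E'
from h import *
s=r.get_state(); print(s['t'],s['position'],s['joint_velocities'],np.degrees(np.arctan2(s['eef_rot'][1][1],s['eef_rot'][0][1])))
im=snap('wrist','w21.png')
overlay(im,'wrist',housing_lines((.4564,.0792),45),s,'o21.png',(100,50,500,350),1.8)
E
```

```text
35.7167 [0.4564031  0.0779402  0.31972122] [ 0.36627194  0.05883856 -0.02557978 -0.03819152  0.01290111 -0.04323489] -135.05042913424546
```

View pics/o21.png

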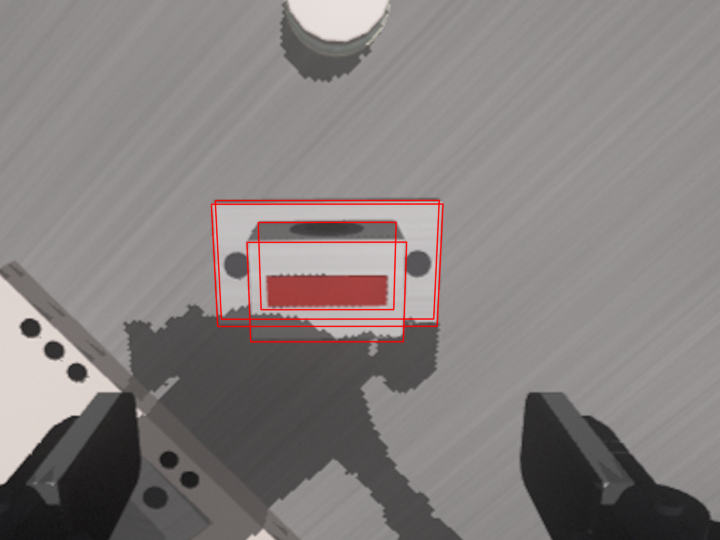

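Call:
move_arm --rows '[[[0,0,-35,0,-1],[0,0,-70,0,-1],[0,0,-100,0,-1],[0,0,-120,0,-1],[0,0,-132,0,-1],[0,0,-132,0,-1],[0,0,-132,0,1],[0,0,-132,0,1],[0,0,-132,0,1],[0,0,-132,0,1]]]'

```text
t: 36.6
position: [0.4573, 0.0784, 0.1893]
eef_rot: [[0.707, -0.707, 0.003], [-0.707, -0.707, -0.0], [0.003, -0.002, -1.0]]
contact_force: [0.8, 0.6, 1.9]
grip_width: 0.0594
```

Call:
move_arm --rows '[[[0,0,0,0,1],[0,0,0,0,1],[0,0,10,0,1],[0,0,25,0,1],[0,0,45,0,1],[0,0,65,0,1],[0,0,82,0,1],[0,0,82,0,1],[0,0,82,0,1],[0,0,82,0,1]]]'

```text
t: 37.43
position: [0.4555, 0.0786, 0.2685]
eef_rot: [[0.707, -0.707, -0.002], [-0.707, -0.707, 0.0], [-0.002, 0.001, -1.0]]
contact_force: [-0.3, 0.1, -2.9]
grip_width: 0.0593
```

Call:
move_arm --rows '[[[-7,-33,5,0.07,1],[-14,-66,5,0.14,1],[-21,-99,5,0.21,1],[-28,-132,5,0.28,1],[-35,-165,5,0.36,1],[-42,-198,5,0.44,1],[-49,-231,5,0.51,1],[-56,-264,5,0.59,1],[-63,-297,5,0.66,1],[-70,-330,5,0.74,1]]]'

```text
t: 38.27
position: [0.385, -0.2524, 0.2729]
eef_rot: [[0.999, -0.042, -0.002], [-0.042, -0.999, 0.003], [-0.002, -0.003, -1.0]]
contact_force: [1.4, 0.5, -3.0]
grip_width: 0.0595
```

Call:
move_arm --rows '[[[-8,-33,0,0.07,1],[-13,-58,-5,0.133,1],[-15,-68,-5,0.133,1],[-15,-68,-5,0.133,1],[-15,-68,-5,0.133,1],[-15,-68,-5,0.133,1],[-15,-68,-5,0.133,1],[-15,-68,-5,0.133,1],[-15,-68,-5,0.133,1],[-15,-68,-5,0.133,1]]]'

```text
t: 39.1
position: [0.3715, -0.319, 0.2698]
eef_rot: [[0.996, 0.088, 0.0], [0.088, -0.996, -0.0], [0.0, 0.0, -1.0]]
contact_force: [0.7, -0.1, -2.5]
grip_width: 0.0592
```

```bash
python3 - <<'E'
from h import *
s=r.get_state(); print(s['t'],s['position'],s['joint_velocities'],s['grip_width'],np.degrees(np.arctan2(s['eef_rot'][1][1],s['eef_rot'][0][1])))
im=snap('wrist','w22.png')
c=np.array([.4494,-.3104]); o=c+R2(4.9)@np.array([.0012,.0215-.0019])
overlay(im,'wrist',tray_lines(o,4.9,False),s,'o22.png',(70,0,490,400),1.5)
p=s['position']; R=np.array(s['eef_rot'])
for b in blobs(im,'red',500): print(b[:3],np.round((R.T@(back('wrist',b[:2],p[2]-.1395,s)-p))*1000,1))
E
```

```text
39.1 [ 0.37153442 -0.31896642  0.2697944 ] [-0.34804732  0.13332363 -0.21742745 -0.08038484  0.03249851 -0.07598336] 0.05916107954794079 -84.9264998013518
(np.float64(284.192), np.float64(83.444), np.int32(2500)) [ 76.6   1.  139.5]
(np.float64(282.50596089651884), np.float64(321.14020028612305), np.int32(4194)) [ -1.    0.4 139.5]
```

View pics/o22.png

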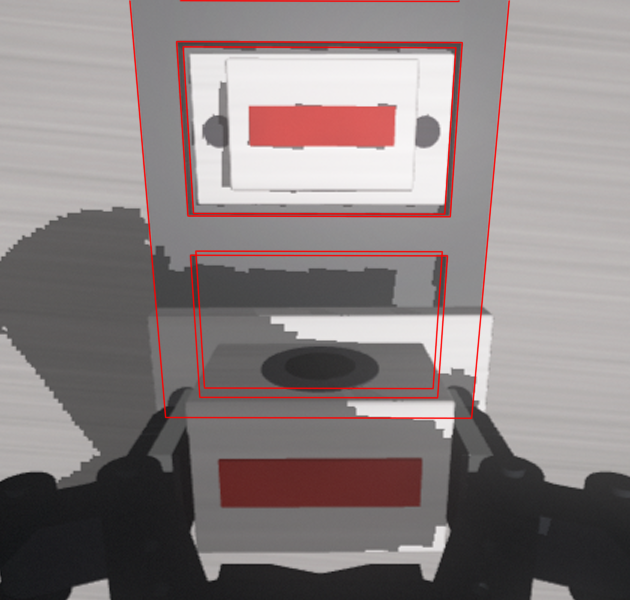

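Call:
move_arm --rows '[[[1,0,-15,0,1],[1,0,-35,0,1],[1,0,-48,0,1],[1,0,-52,0,1],[1,0,-54,0,1],[1,0,-56,0,1],[1,0,-60,0,1],[1,0,-64,0,1],[1,0,-67,0,1],[1,0,-68,0,1]]]'

```text
t: 39.98
position: [0.3722, -0.3194, 0.2014]
eef_rot: [[0.996, 0.088, -0.0], [0.088, -0.996, 0.0], [-0.0, -0.0, -1.0]]
contact_force: [0.3, 0.7, -3.5]
grip_width: 0.0591
```

```bash
python3 - <<'E'
from h import *
s=r.get_state(); print(s['t'],s['position'],s['contact_force'],s['grip_width'])
im=snap('wrist','w23.png')
E
```

```text
39.9833 [ 0.37224268 -0.3193987   0.20138583] [ 0.28585341  0.6889529  -3.4562504 ] 0.05907169093028059
```

View pics/w23.png

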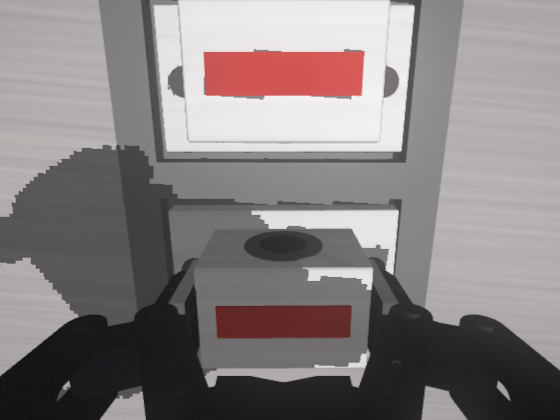

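Call:
move_arm --rows '[[[0,0,-1,0,1],[0,0,-2,0,1],[0,0,-3,0,1],[0,0,-3,0,1],[0,0,-3,0,-1],[0,0,-3,0,-1],[0,0,-3,0,-1],[0,0,0,0,-1],[0,0,10,0,-1],[0,0,40,0,-1]]]'

```text
t: 40.87
position: [0.3711, -0.3179, 0.2393]
eef_rot: [[0.996, 0.087, -0.005], [0.088, -0.996, 0.007], [-0.004, -0.007, -1.0]]
contact_force: [-0.9, 0.3, -1.3]
grip_width: 0.0855
```

Call:
move_arm --rows '[[[0,0,40,0,-1],[0,25,70,0,-1],[0,60,100,0,-1],[0,95,120,0,-1],[0,130,120,0,-1],[0,165,120,0,-1],[0,200,120,0,-1],[0,235,120,0,-1],[0,270,120,0,-1],[0,290,120,0,-1]]]'

```text
t: 41.7
position: [0.3716, -0.0268, 0.3626]
eef_rot: [[0.996, 0.089, 0.002], [0.089, -0.996, 0.0], [0.002, -0.0, -1.0]]
contact_force: [0.3, -0.1, -0.8]
grip_width: 0.0852
```

```bash
python3 - <<'E'
from h import *
s=r.get_state(); print(s['t'],s['position'],s['contact_force'],s['grip_width'])
im=snap('scene','s24.png')
cv2.imwrite('pics/z24.png',cv2.resize(im[110:270,90:500],None,fx=1.95,fy=1.95,interpolation=cv2.INTER_CUBIC)[:,:,::-1])
t=snap('top','t24.png')
o=c=np.array([.4494,-.3104])
L=[]
overlay(t,'top',tray_lines((.4436,.2808),-4.5)+housing_lines((.3624,.2652),85.5,.008)+housing_lines((.4421,.2589),85.5,.008),s,'o24.png',(110,170,250,310),4)
for im,cam in ((im,'scene'),(t,'top')):
  for k in('red','green'):
    for b in blobs(im,k,10):
      if b[2]<130: print(cam,k,np.round(back(cam,b[:2],.058),4))
E
```

```text
41.7 [ 0.3716496  -0.02678479  0.36260329] [ 0.34192942 -0.07074058 -0.78921257] 0.08521487731372887
scene red [ 0.3708 -0.3195  0.058 ]
scene red [ 0.4511 -0.3125  0.058 ]
scene red [ 0.5291 -0.3053  0.058 ]
scene green [0.3609 0.2658 0.058 ]
scene green [0.4403 0.258  0.058 ]
scene green [0.6545 0.4252 0.058 ]
top red [ 0.5298 -0.3062  0.058 ]
top red [ 0.4505 -0.3118  0.058 ]
top red [ 0.3706 -0.3196  0.058 ]
top green [0.6486 0.4246 0.058 ]
```

View pics/z24.png

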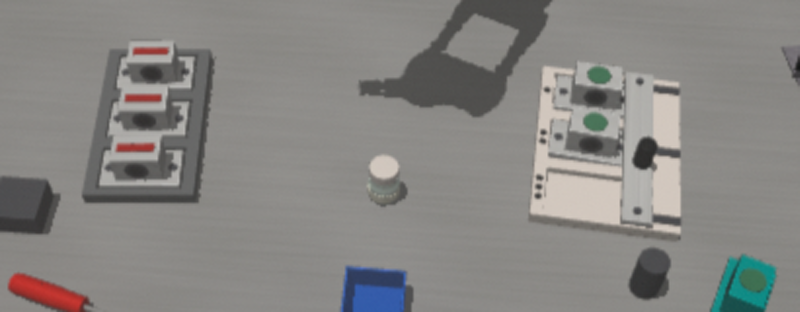

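View pics/o24.png

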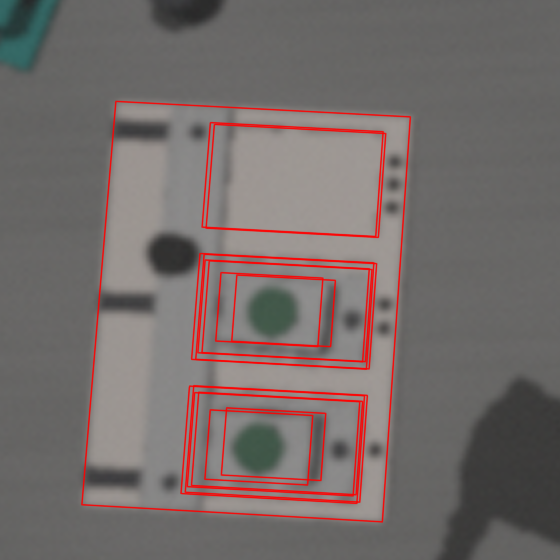

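View pics/t24.png

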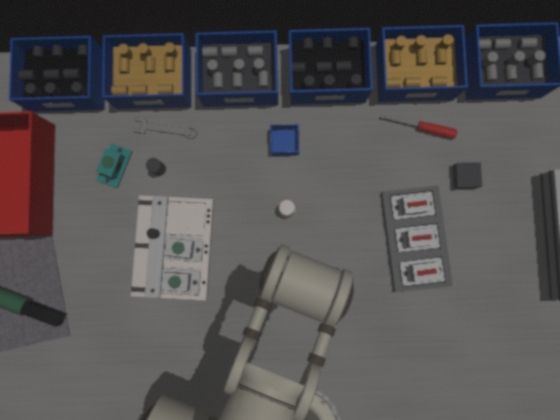

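```bash
python3 - <<'E'
from h import *
from scipy import ndimage
for cam,f0,f1,box in (('top','top0','t24',(140,222,165,245)),('scene','scene0','s24',(408,172,434,202))):
  out=[]
  for f in (f0,f1):
    g=cv2.cvtColor(cv2.imread(f'pics/{f}.png'),cv2.COLOR_BGR2GRAY); x0,y0,x1,y1=box
    m=g[y0:y1,x0:x1]<60; c=ndimage.center_of_mass(m); out.append((c[1]+x0,c[0]+y0,m.sum()))
  p=[back(cam,o[:2],.06) for o in out]; print(cam,np.round(out,1),np.round((p[1]-p[0])*1000,1), np.round(p[1],4))
E
```

```text
top [[151.9 233.3  68. ]
 [152.8 233.4  68. ]] [-0.3 -1.9  0. ] [0.475 0.315 0.06 ]
scene [[421.3 188.4 117. ]
 [420.5 188.2 115. ]] [-0.2 -1.9  0. ] [0.4857 0.3162 0.06  ]
```

```bash
python3 - <<'E'
from h import *
s=r.get_state(); print(s['t'],s['joint_velocities'],s['contact_force']); print(r.close_job())
E
```

```text
41.8 [-3.87046825  1.35076491 -1.19128844 -1.68138407 -1.11596866 -2.95054864] [ 0.27893087 -0.08880474 -0.21224478]
the job is handed in; nothing more can be done
None
```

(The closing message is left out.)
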